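# Pack the hardware tray into the fixture case

## Robot

A 6-joint arm with a two-finger parallel gripper is mounted at the origin on a cart in front of the work surface, level with it; the furniture and walls round the work are solid. World frame = base frame: x ahead of the robot, y to its left, z up, the work surface at z = 0. Lengths are in m, angles in degrees, forces in N, time in s.
With the tool pointing down it reaches from about 0.35 to 0.975 m from the base axis. Payload 4.9 kg.
Tool frame: the origin (TCP) lies on the centre line of the jaws, within the pads' length; the fingertips stand 25 mm ahead of it and the grasp point (between the pads) lies 6 mm ahead of it; z points along the fingers, y is the direction in which the jaws open and shut (so a half turn about z gives the same grasp; the last joint's range is limited). The gripper opens to 85 mm and grips with 20 to 120 N. Pads are 22 mm wide; open, the fingers measure 114 mm over their backs; the gripper's body (76 mm by 85 mm) begins 54 mm behind the grasp point. The pads swing forward as they close: fully open they stand 13 mm farther back than shut.
Start: joints at [60.619, 3.019, 92.412, -0, 84.569, -6.818], TCP at [0.24, 0.577, 0.256] pointing down, gripper open.
Joint ranges: [-172.51, 172.51], [-57.92, 126.97], [3.15, 148.05], [-58.71, 238.71], [5.1, 150.11], [-179.66, 179.66]. Speed limits (degrees/s): [147.25, 147.25, 180, 180, 180, 180].

## Interface

Orientations are given as [roll, pitch, yaw] about the fixed x, y, z axes, in that order (R = Rz(yaw) Ry(pitch) Rx(roll)).
In Python, from workcell import arm gives the robot as it stands.
- The arm moves only by the tool play_rows, never from a script. Its argument "deltas" is a list of rows, each an object of numbers: "dx", "dy", "dz": the shift along the world's x, y, z in m; "wx", "wy", "wz": the turn, a rotation vector about the world's x, y, z in rad; "gripper": the finger opening in m, from 0 to 0.0854. In form: [{"dx": .., "dy": .., "dz": .., "wx": .., "wy": .., "wz": .., "gripper": ..}, ...]. A call has 1 to 5 rows; each row shifts and turns the commanded pose from where the row before left it; what a row does not reach is not made up. A row lasts 1/10 s, in which the tool goes at most 50 mm and 8.59 degrees, less where a joint would pass 70% of its speed; a pose out of reach is approached as far as the arm can. A call is refused whole if a number of a shift passes 0.05 or a number of a turn 0.15, either way. A call with a gripper value outside its range is refused whole. The fingers move at their own pace and stop on an object; "squeeze" is the grip in N (left out, the last holds). Time passes only in rows, so rows that do not move let the fingers close. It gives the time, the measured TCP pose, the force and the opening at its end, in the units of the state.
- arm.get_state(): the state, without advancing time (a new reading comes with each control period).
- arm.snapshot(name): name is "side" or "top" or "wrist"; returns the picture (400x640x3 uint8, blue, green, red); there is no depth.
- arm.camera_params(name): a dict with "fovy" (degrees; the focal length in pixels is half the picture's height over the tangent of half this angle, whatever the lens; pixels are square), "cx", "cy" (the principal point, pixels), "D" ([k1, k2, p1, p2, k3] as OpenCV has them; the pictures are not rectified), "xyz" and "attitude" of the camera in the world. Camera axes: x right, y down, z forward; pixel columns grow to the right and rows downward; lengths in m; the calibration is good to about 2 mm. A picture is of the moment at which its call begins: read the wrist's pose just before it. camera_params takes no time and is no camera call; for the wrist camera it gives the pose at the moment of the call.
- arm.hand_in(): hands the job in, once; it reports no verdict.
Trained networks look in the newest picture that a camera, given by its name, has taken for a name from the list of things; names that differ only in an ending like _2 or _b are one class to them, and where a whole thing is asked for, a point or a joint stands for the part that bears it (a point fixed in the world has none). Each returns a list of dicts, best first, with "p" (0 to 1); they miss things now and then, are a little off and sometimes report something else, mostly with a low value. They report only what shows in the picture. A call takes as long as a camera call.
- arm.look_for(camera, label): "box" ([left, top, width, height] in pixels, round what is visible of it).
The state is a dict: "clock": time; "q": joint angles; "dq": joint speeds; "tau": joint torques, N m; "tool_pos": TCP position; "eef_rot": TCP orientation; "wrist_force": force on the tool from outside, world axes, zero at the start; "moment": the same for the moment, N m; "width": finger opening in m.
Only numpy, scipy, OpenCV 4.12 (cv2) and the standard library are available. Lean on these libraries where they do the work, as an engineer would, in place of code of your own. Each camera call takes 0.05 s, during which the arm holds its last target.

## Task

Pack up the press hardware: push the half-open lid of the green case right back, then carry the blue tray of loose bolts by its centre grip, keeping it level so that nothing spills, and lower it all the way over the orange pad into the front compartment of the case before letting go. Then shut the lid completely; do not disturb the tools round about.

Things in the scene. Friction and masses are not known exactly. Their poses are not given: they have to be found in the camera images.
- case: green hinged tool case, fixed; 141 x 200 mm in plan (x, y), 57 mm high shut, 2 mm walls, tub 40 mm high, dividers 30 mm. Origin on its underside, 64 mm behind the front face, midway in y; x points from front to hinge, z up; the front handle reaches x = -87 mm. Three bays: the long one at +y holds upright pins, the rear one tag blanks; the front one at -y has only a flat orange pad in it
- case_bay (a point): centre of the floor of the front bay, at x -22.9, y -34.4, z 2 mm of the case; axes as the case's. The bay is 77 mm along x by 127 mm along y inside, and 52 mm of height is left under the shut lid. The orange pad on its floor (37 x 87 mm, 12 mm thick) fits into the hollow under the tray without touching it
- case_hinge (a point): middle of the hinge line of the lid, at x = 79.5 mm, z = 41 mm of the case; the line runs along the case's y
- lid_edge (a point): middle of the lower front edge of the lid, 143 mm from the hinge line; it moves with the lid. The lid is a shell 200 mm wide and 16.5 mm deep: its outer face lies 16.5 mm beyond the plane through this edge and the hinge
- case_lid (a joint): lid angle in rad: 0 is shut, 1.57 upright, 1.92 the stop, leaning back away from the case's front. The hinge has a friction stay (about 0.14 N m): the lid stays where it is put and needs about 1 to 2 N at its edge
- tray: open blue plastic tray, 118 x 68 mm (x, y), outer walls 31 mm high and 2.5 mm thick, raised floor 15 mm above the walls' foot (hollow below), 0.12 kg plus 0.09 kg of loose bolts, which lie no higher than 30 mm above the foot. Origin at the centre of the underside at foot level, z up. It fits the front bay with its x along the case's y, either way round, with 4 mm to spare per side
- tray_grip (a point): centre of the top of the tray's upright grip bar, 50 mm above the tray's foot; axes as the tray's. The bar is 10 mm thick along x and 42 mm long along y, from 32 to 50 mm above the foot, on a 4 mm web across the tray's middle; pinch it from above along the tray's x
- bolt_a: loose steel hex bolt lying in the tray, 36 mm long, 8 mm shank, head 13 mm; origin at the middle of the head's end face, z along the bolt
- bolt_b: loose steel hex bolt lying in the tray, 36 mm long, 8 mm shank, head 13 mm; origin at the middle of the head's end face, z along the bolt
- bolt_c: loose steel hex bolt lying in the tray, 36 mm long, 8 mm shank, head 13 mm; origin at the middle of the head's end face, z along the bolt
- bolt_d: loose steel hex bolt lying in the tray, 36 mm long, 8 mm shank, head 13 mm; origin at the middle of the head's end face, z along the bolt
- thermometer: orange and grey infrared thermometer lying on its side, 164 x 121 x 38 mm; bystander, origin under its middle
- masking_tape: pale masking tape roll lying flat, 100 mm across, 25 mm high; bystander, origin under its middle
- spanner: open-ended spanner, 159 mm long, 6 mm thick; bystander, origin under its middle

How it is judged (in metres and radians):
On the way, in this order (a step that is already met when the one before it is completed fails the run):
1. the lid is pushed right back (past 1.7 rad) (value of joint case_lid above 1.7 rad), for 0.2 s.
2. the tray is lowered to within 10 mm of the floor of the front bay while the fingers still hold it (x of tray in the frame of case_bay between -0.01 and 0.01 m and y of tray in the frame of case_bay between -0.009 and 0.009 m and z of tray in the frame of case_bay below 0.01 m and contact force between the fingers and tray above 0.5 N), for 0.1 s.
3. the lid is shut (value of joint case_lid below 0.04 rad), for 0.2 s.
At the end, for the whole second after the job is handed in: the lid is shut (within 0.04 rad), the tray stands flat on the floor of the front bay (within 4 mm of height and 0.05 rad of level, inside the bay's walls) at rest, and the four bolts are in the tray (value of joint case_lid below 0.04 rad and x of tray in the frame of case_bay between -0.01 and 0.01 m and y of tray in the frame of case_bay between -0.009 and 0.009 m and z of tray in the frame of case_bay below 0.004 m and angle between tray's own z axis and vertical below 0.05 rad and linear speed of tray below 0.02 m/s and x of bolt_a in the frame of tray between -0.057 and 0.057 m and y of bolt_a in the frame of tray between -0.032 and 0.032 m and z of bolt_a in the frame of tray between 0.01 and 0.045 m and x of bolt_b in the frame of tray between -0.057 and 0.057 m and y of bolt_b in the frame of tray between -0.032 and 0.032 m and z of bolt_b in the frame of tray between 0.01 and 0.045 m and x of bolt_c in the frame of tray between -0.057 and 0.057 m and y of bolt_c in the frame of tray between -0.032 and 0.032 m and z of bolt_c in the frame of tray between 0.01 and 0.045 m and x of bolt_d in the frame of tray between -0.057 and 0.057 m and y of bolt_d in the frame of tray between -0.032 and 0.032 m and z of bolt_d in the frame of tray between 0.01 and 0.045 m); the robot touches nothing.
It fails at once if the tray is tipped more than 0.3 rad (17 degrees) from level (angle between tray's own z axis and vertical above 0.3 rad).
It fails at once if a bolt leaves the tray (not ((x of bolt_a in the frame of tray between -0.057 and 0.057 m and y of bolt_a in the frame of tray between -0.032 and 0.032 m and z of bolt_a in the frame of tray between 0.01 and 0.045 m) and (x of bolt_b in the frame of tray between -0.057 and 0.057 m and y of bolt_b in the frame of tray between -0.032 and 0.032 m and z of bolt_b in the frame of tray between 0.01 and 0.045 m) and (x of bolt_c in the frame of tray between -0.057 and 0.057 m and y of bolt_c in the frame of tray between -0.032 and 0.032 m and z of bolt_c in the frame of tray between 0.01 and 0.045 m) and (x of bolt_d in the frame of tray between -0.057 and 0.057 m and y of bolt_d in the frame of tray between -0.032 and 0.032 m and z of bolt_d in the frame of tray between 0.01 and 0.045 m))).
It fails at once if the thermometer, masking tape or spanner is shifted by more than 30 mm (distance of any of thermometer, masking_tape, spanner from where it was at the start of the episode above 0.03 m).
It also fails if it takes over 69 s, if anything falls off the work surface, if the arm or the gripper's body presses on something with over 40 N, if the wrist force passes 120 N, or if a joint passes its speed limit or range.

## Working session

There is one attempt and no reset: what is moved stays moved. The work goes in short steps, Python scripts to look and compute and a tool call to move; the robot and the scene stay as the last step left them, time stands still between calls to the robot, and variables do not carry over. Pictures are saved under pics/ and viewed, and the job is handed in when it is done.

Besides the shell and the picture viewer there is one more tool, called after "Call:" as name(argument=value, ...), one argument or row to a line, values as JSON. play_rows: Moves the arm, as the interface text tells. Its arguments: {"type":"object","properties":{"deltas":{"type":"array"},"squeeze":{"type":"number"}},"required":["deltas"]}

```bash
ls; mkdir -p pics; python3 - <<'E'
from workcell import arm
import cv2
print(arm.get_state())
for n in ("side","top","wrist"):
    p=arm.camera_params(n); print(n,p)
    cv2.imwrite(f"pics/{n}0.png",arm.snapshot(n))
    for l in ("case","tray","case_lid","tray_grip","case_bay"):
        try: print(l,[(r['box'],round(r['p'],2)) for r in arm.look_for(n,l)][:2])
        except Exception as e: print(l,e)
E
```

```text
pics
{'clock': 0.0, 'q': array([ 6.06162434e+01,  3.05634322e+00,  9.24932137e+01,  8.22390885e-04,
        8.45651569e+01, -6.82076049e+00]), 'dq': array([-0.08655627, -0.00481468,  0.04811712, -0.01879492,  0.16465874,
        0.05776732]), 'tau': array([ 2.11786071e-03, -3.93678725e+01, -3.70180321e+01,  6.84540169e-05,
        7.02526944e-03,  2.99205090e-05]), 'tool_pos': array([0.23955539, 0.57665759, 0.25506115]), 'eef_rot': array([-1.79886195e+02, -1.44365828e-02,  1.57436911e+02]), 'wrist_force': array([-0.33708474, -0.07054006, -0.65695598]), 'moment': array([ 0.02635258, -0.00705913, -0.01403733]), 'width': 0.0857071983648863}
side {'fovy': 48.75565995662796, 'cx': 326.31717503185104, 'cy': 196.2283867977898, 'D': array([-0.04557814,  0.        ,  0.        ,  0.        ,  0.        ]), 'xyz': array([ 0.55974796, -0.77666405,  0.65570863]), 'attitude': array([-131.76312689,    0.84795175,   -2.38857198])}
case [([227.3, 171.3, 92.1, 143.6], 0.63)]
tray [([285.1, 166.5, 47.4, 40.8], 0.82)]
case_lid [([255.1, 166.4, 65.7, 134.5], 0.6)]
tray_grip [([282.4, 169.7, 52.5, 36.1],
[... 203 characters left out ...]
0.        ]), 'xyz': array([ 0.5342163 , -0.11209536,  0.92704037]), 'attitude': array([-176.51873725,   -1.71551312,  -88.6332242 ])}
case [([312.5, 215.3, 130.2, 96.0], 0.65)]
tray [([217.4, 197.1, 60.1, 73.1], 0.71)]
case_lid [([316.4, 215.0, 128.5, 70.3], 0.82)]
tray_grip [([218.6, 197.9, 57.6, 71.3], 0.87)]
case_bay [([313.4, 218.6, 130.7, 96.4], 0.8)]
wrist {'fovy': 69.04792677600129, 'cx': 317.7479529465176, 'cy': 203.33498702211173, 'D': array([-0.01101766,  0.        ,  0.        ,  0.        ,  0.        ]), 'xyz': array([0.17423346, 0.60493658, 0.37429161]), 'attitude': array([ 1.63956006e+02, -1.02669019e-02,  6.73756816e+01])}
case []
tray []
case_lid []
tray_grip []
case_bay []
```

View pics/side0.png

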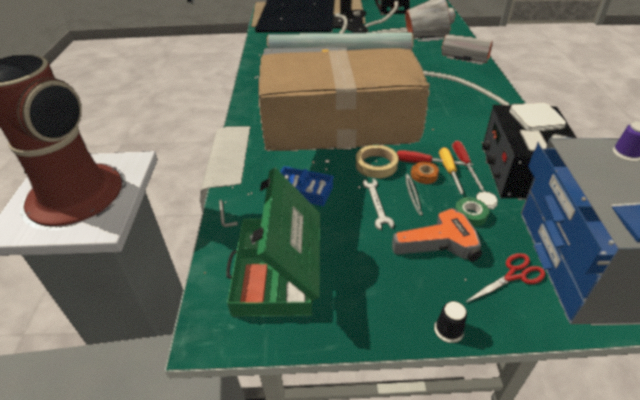

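View pics/top0.png

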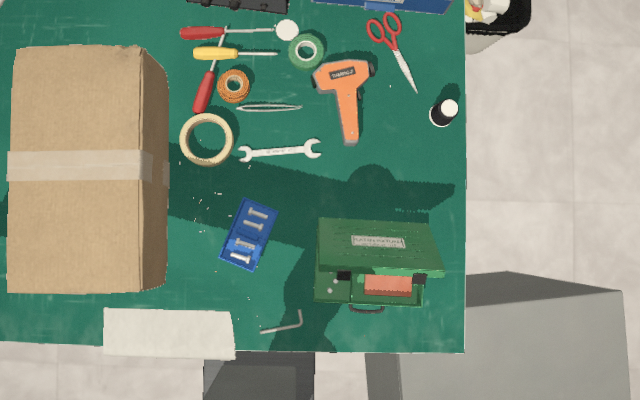

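```bash
python3 - <<'E'
import cv2
t=cv2.imread('pics/top0.png'); 
cv2.imwrite('pics/t0case.png',cv2.resize(t[190:330,290:470],None,fx=4.4,fy=4.2,interpolation=cv2.INTER_CUBIC)[:600])
cv2.imwrite('pics/t0tray.png',cv2.resize(t[190:280,210:290],None,fx=6,fy=6,interpolation=cv2.INTER_CUBIC))
s=cv2.imread('pics/side0.png')
cv2.imwrite('pics/s0case.png',cv2.resize(s[160:330,215:345],None,fx=3.5,fy=3.5,interpolation=cv2.INTER_CUBIC))
E
```

```text
(no output)
```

View pics/t0case.png

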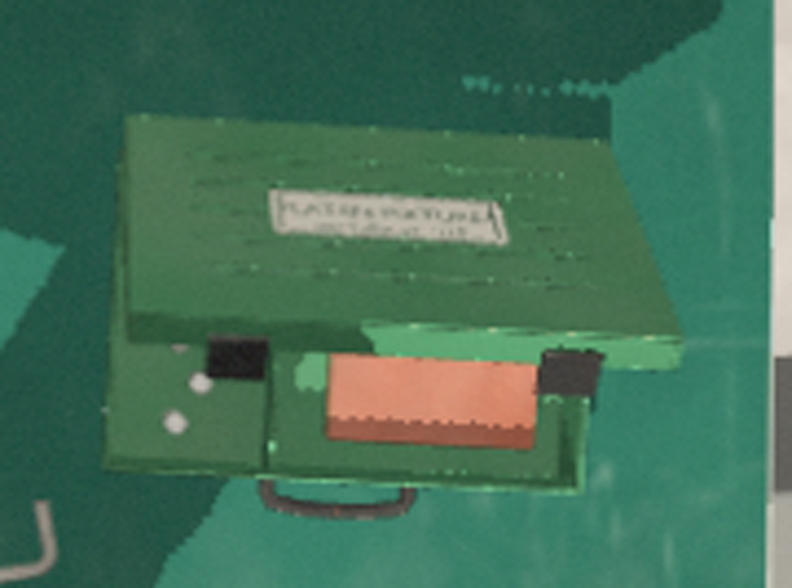

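View pics/t0tray.png

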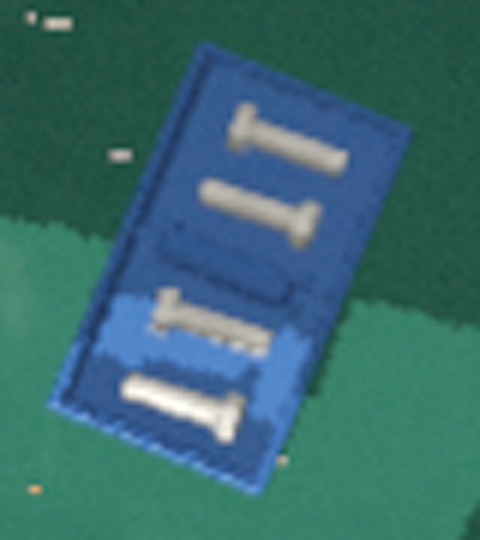

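View pics/s0case.png

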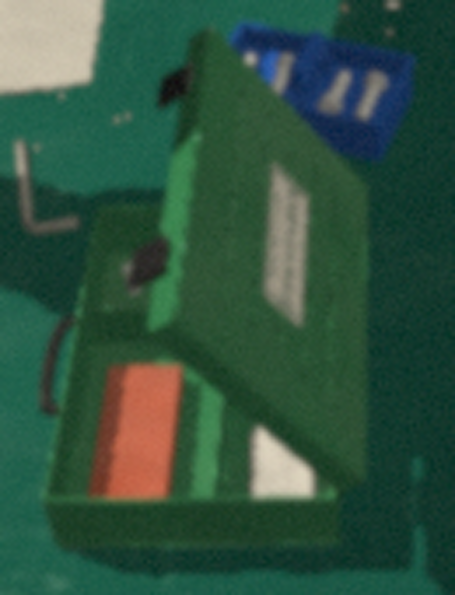

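```bash
cat > h.py <<'E'
import numpy as np, cv2
from scipy.spatial.transform import Rotation as Ro
from scipy.optimize import least_squares
from workcell import arm
def cam(name,p=None):
    p=p or arm.camera_params(name)
    f=200/np.tan(np.radians(p['fovy']/2))
    K=np.array([[f,0,p['cx']],[0,f,p['cy']],[0,0,1]])
    R=Ro.from_euler('xyz',p['attitude'],degrees=True).as_matrix()
    return K,np.array(p['D'],float),R,np.array(p['xyz'])
def proj(c,P):
    K,D,R,t=c
    rv=cv2.Rodrigues(R.T)[0]
    return cv2.projectPoints(np.asarray(P,float).reshape(-1,1,3),rv,-R.T@t,K,D)[0].reshape(-1,2)
def ray(c,uv,z):
    K,D,R,t=c
    n=cv2.undistortPoints(np.array(uv,float).reshape(-1,1,2),K,D).reshape(-1,2)
    d=np.c_[n,np.ones(len(n))]@R.T
    s=(z-t[2])/d[:,2]
    return t+d*s[:,None]
def T(P,x,y,yaw):
    return np.asarray(P)@Ro.from_euler('z',yaw).as_matrix().T+[x,y,0]
def lid(a,r,n,y):  # r from hinge, n outward
    return [0.0795-r*np.cos(a)+n*np.sin(a), y, 0.041+r*np.sin(a)+n*np.cos(a)]
E
cat > fit.py <<'E'
from h import *
ct,cs=cam('top'),cam('side')
X=np.array
def tp(l): return [(290+a/4.4,190+b/4.2) for a,b in l]
def sp(l): return [(215+a/3.5,160+b/3.5) for a,b in l]
base_t=tp([(105,467),(582,490)]); base_s=sp([(48,498),(338,497),(60,545)])
lid_t=tp([(127,115),(610,140),(683,337),(130,313),(683,368)])
lid_s=sp([(205,28),(365,185),(365,485),(180,335)])
def model(p):
    x,y,w,a=p
    bt=T([[-.064,.1,.04],[-.064,-.1,.04]],x,y,w)
    bs=T([[-.064,-.1,.04],[.077,-.1,.04],[-.064,-.1,0]],x,y,w)
    L=.143;n=.0165
    lt=T([lid(a,0,n,.1),lid(a,0,n,-.1),lid(a,L,n,-.1),lid(a,L,n,.1),lid(a,L,0,-.1)],x,y,w)
    ls=T([lid(a,L,n,.1),lid(a,0,n,.1),lid(a,0,n,-.1),lid(a,L,n,-.1)],x,y,w)
    return np.r_[proj(ct,bt)-base_t,proj(cs,bs)-base_s,proj(ct,lt)-lid_t,proj(cs,ls)-lid_s]
r=least_squares(lambda p:model(p).ravel(),[.4,-.2,0,.9],loss='soft_l1')
print(r.x, np.degrees(r.x[2:])); print(model(r.x).round(1))
tr=[(210+a/6,190+b/6) for a,b in [(205,42),(412,130),(262,492),(52,403)]]
print(ray(ct,tr,.031))
m=lambda p: (proj(ct,T([[.059,.034,.031],[.059,-.034,.031],[-.059,-.034,.031],[-.059,.034,.031]],*p))-tr).ravel()
q=least_squares(m,[.5,.06,0]); print('tray',q.x,np.degrees(q.x[2]),m(q.x).round(1))
E
python3 fit.py
```

```text
[ 0.46999264 -0.24700407 -0.02456198  0.97450652] [-1.4072979  55.83511099]
[[ 0.2  1.2]
 [ 0.8  0.2]
 [-1.8  1.5]
 [ 0.3  0.1]
 [-1.3  1.6]
 [-0.4 -1.8]
 [-0.7 -2.4]
 [ 0.8 -0.1]
 [-0.3  0.1]
 [-1.3  0.7]
 [ 0.7 -0.9]
 [ 1.3  0.7]
 [ 2.2 -0.3]
 [-1.8 -4.1]]
[[ 0.59707256 -0.01253994  0.031     ]
 [ 0.57166806 -0.07678238  0.031     ]
 [ 0.46016136 -0.03411849  0.031     ]
 [ 0.48557952  0.03066181  0.031     ]]
tray [ 0.52861046 -0.02319556 -0.36949842] -21.17070007426105 [ 0.1  0.6 -0.3  0.2 -0.3 -0.6  0.5 -0.1]
```

```bash
python3 - <<'E'
from h import *
cs,ct=cam('side'),cam('top')
b=ray(cs,[(267,149),(424,144)],0.0); print('box bottom',b)
for h in (.1,.15,.2,.25): 
    print(h, ray(ct,[(139,45),(142,291)],h)[:,:2].round(3).tolist(), proj(cs,[[b[0][0],b[0][1],h],[b[1][0],b[1][1],h]]).round(0).tolist())
s=arm.get_state(); w=cam('wrist')
R=Ro.from_euler('xyz',s['eef_rot'],degrees=True).as_matrix()
print(proj(w,s['tool_pos']+np.array([[0,0,.025],[0,0,0],[0,.0425,.025],[0,-.0425,.025],[0,.0425,.012],[0,-.0425,.012]])@R.T).round(0))
E
```

```text
box bottom [[0.43731776 0.14675611 0.        ]
 [0.83929713 0.14391522 0.        ]]
0.1 [[0.855, 0.174], [0.429, 0.148]] [[263.0, 115.0], [429.0, 110.0]]
0.15 [[0.835, 0.157], [0.435, 0.132]] [[260.0, 96.0], [432.0, 91.0]]
0.2 [[0.816, 0.14], [0.442, 0.116]] [[258.0, 77.0], [435.0, 72.0]]
0.25 [[0.797, 0.122], [0.448, 0.101]] [[255.0, 55.0], [439.0, 50.0]]
[[317. 257.]
 [317. 282.]
 [396. 257.]
 [238. 257.]
 [402. 269.]
 [232. 269.]]
```

View pics/wrist0.png

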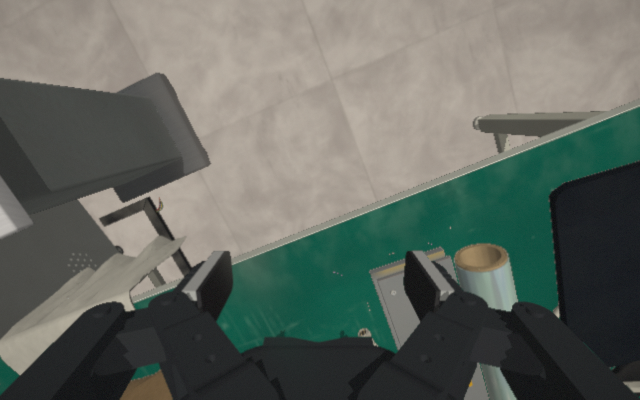

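Call:
play_rows(
  deltas=[
    {"dx": 0.03, "dy": -0.04, "wz": -0.145, "gripper": 0},
    {"dx": 0.03, "dy": -0.04, "wz": -0.145},
    {"dx": 0.03, "dy": -0.04, "wz": -0.145},
    {"dx": 0.03, "dy": -0.04, "wz": -0.145},
    {"dx": 0.03, "dy": -0.04, "wz": -0.145},
  ],
)

```text
validation failed for argument at $.de...
```

Call:
play_rows(
  deltas=[
    {"dy": -0.048, "wz": -0.145},
    {"dy": -0.048, "wz": -0.145},
    {"dy": -0.048, "wz": -0.145},
    {"dy": -0.048, "wz": -0.145},
    {"dy": -0.048},
  ],
)

```text
validation failed for argument at $.de...
```

Call:
play_rows(
  deltas=[
    {"dy": -0.048},
    {"dy": -0.048},
    {"dy": -0.048},
    {"dy": -0.048},
    {"dy": -0.048},
  ],
)

```text
validation failed for argument at $.de...
```

Call:
play_rows(
  deltas=[
    {"dy": -0.048},
    {"dy": -0.048},
    {"dy": -0.048},
    {},
    {},
  ],
)

```text
validation failed for argument at $.de...
```

Call:
play_rows(
  deltas=[
    {"dx": 0.03, "dy": -0.04, "dz": 0, "wx": 0, "wy": 0, "wz": -0.145, "gripper": 0},
    {"dx": 0.03, "dy": -0.04, "dz": 0, "wx": 0, "wy": 0, "wz": -0.145, "gripper": 0},
    {"dx": 0.03, "dy": -0.04, "dz": 0, "wx": 0, "wy": 0, "wz": -0.145, "gripper": 0},
    {"dx": 0.03, "dy": -0.04, "dz": 0, "wx": 0, "wy": 0, "wz": -0.145, "gripper": 0},
    {"dx": 0.03, "dy": -0.04, "dz": 0, "wx": 0, "wy": 0, "wz": -0.145, "gripper": 0},
  ],
)

```text
clock: 1.4
tool_pos: [0.3906, 0.3755, 0.2566]
eef_rot: [180.0, -0.0, 115.6]
wrist_force: [0.3, 0.7, -0.2]
width: 0.0125
```

Call:
play_rows(
  deltas=[
    {"dx": 0, "dy": -0.048, "dz": 0, "wx": 0, "wy": 0, "wz": -0.12, "gripper": 0},
    {"dx": 0, "dy": -0.048, "dz": 0, "wx": 0, "wy": 0, "wz": -0.12, "gripper": 0},
    {"dx": 0, "dy": -0.048, "dz": 0, "wx": 0, "wy": 0, "wz": -0.12, "gripper": 0},
    {"dx": 0, "dy": -0.048, "dz": 0, "wx": 0, "wy": 0, "wz": -0.09, "gripper": 0},
    {"dx": 0, "dy": -0.048, "dz": 0, "wx": 0, "wy": 0, "wz": 0, "gripper": 0},
  ],
)

```text
clock: 1.9
tool_pos: [0.3894, 0.1355, 0.2565]
eef_rot: [179.9, -0.0, 90.1]
wrist_force: [1.0, -0.4, 0.1]
width: -0.0
```

Call:
play_rows(
  deltas=[
    {"dx": 0, "dy": -0.048, "dz": 0, "wx": 0, "wy": 0, "wz": 0, "gripper": 0},
    {"dx": 0, "dy": -0.048, "dz": 0, "wx": 0, "wy": 0, "wz": 0, "gripper": 0},
    {"dx": 0, "dy": -0.048, "dz": 0, "wx": 0, "wy": 0, "wz": 0, "gripper": 0},
    {"dx": 0, "dy": -0.048, "dz": 0, "wx": 0, "wy": 0, "wz": 0, "gripper": 0},
    {"dx": 0, "dy": -0.048, "dz": 0, "wx": 0, "wy": 0, "wz": 0, "gripper": 0},
  ],
)

```text
clock: 2.4
tool_pos: [0.3894, -0.1048, 0.2568]
eef_rot: [179.9, 0.0, 90.1]
wrist_force: [1.5, -0.0, 0.5]
width: 0.0
```

Call:
play_rows(
  deltas=[
    {"dx": 0, "dy": -0.048, "dz": 0, "wx": 0, "wy": 0, "wz": 0, "gripper": 0},
    {"dx": 0, "dy": -0.048, "dz": 0, "wx": 0, "wy": 0, "wz": 0, "gripper": 0},
    {"dx": 0.01, "dy": -0.04, "dz": 0, "wx": 0, "wy": 0, "wz": 0, "gripper": 0},
    {"dx": 0, "dy": -0.008, "dz": -0.04, "wx": 0, "wy": 0, "wz": 0, "gripper": 0},
    {"dx": 0, "dy": 0, "dz": 0, "wx": 0, "wy": 0, "wz": 0, "gripper": 0},
  ],
)

```text
clock: 2.9
tool_pos: [0.3975, -0.2466, 0.2113]
eef_rot: [-179.6, -0.4, 89.9]
wrist_force: [-1.8, 0.1, -1.8]
width: -0.0001
```

```bash
cat > snap.py <<'E'
from h import *
import sys
for n in sys.argv[2:]:
    cv2.imwrite(f"pics/{n}{sys.argv[1]}.png",arm.snapshot(n))
s=arm.get_state(); w=cam('wrist')
R=Ro.from_euler('xyz',s['eef_rot'],degrees=True).as_matrix()
print(s['clock'],s['tool_pos'].round(4),s['eef_rot'].round(2),s['q'].round(1),s['width'])
P=s['tool_pos']+np.array([[0,0,.025],[0.011,0,.025],[0,0,0],[0.011,0.011,.025],[0.011,-.011,.025],[0.011,0,.038],[0,0,.038]])@R.T
for n in sys.argv[2:]: print(n,proj(cam(n),P).round(0).tolist())
E
python3 snap.py 1 side wrist
```

```text
3.0 [ 0.3993 -0.2464  0.2157] [-1.799e+02 -1.000e-01  9.009e+01] [-40.8 -17.5 115.    0.   82.6 -40.9] -7.254266324527685e-05
side [[216.0, 196.0], [217.0, 192.0], [213.0, 185.0], [224.0, 192.0], [210.0, 192.0], [219.0, 198.0], [218.0, 202.0]]
wrist [[319.0, 257.0], [319.0, 238.0], [320.0, 281.0], [340.0, 238.0], [298.0, 238.0], [319.0, 229.0], [319.0, 247.0]]
```

```bash
python3 - <<'E'
import cv2
s=cv2.imread('pics/side1.png');a=cv2.resize(s[140:320,170:350],(540,540),interpolation=cv2.INTER_CUBIC); cv2.imwrite('pics/s1c.png',a)
E
```

```text
(no output)
```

View pics/s1c.png

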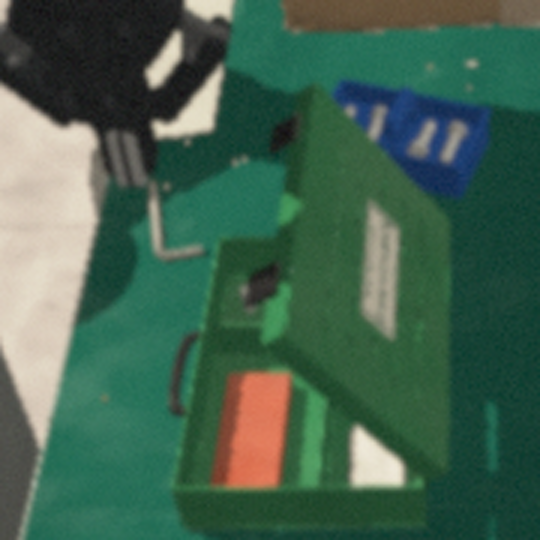

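View pics/wrist1.png

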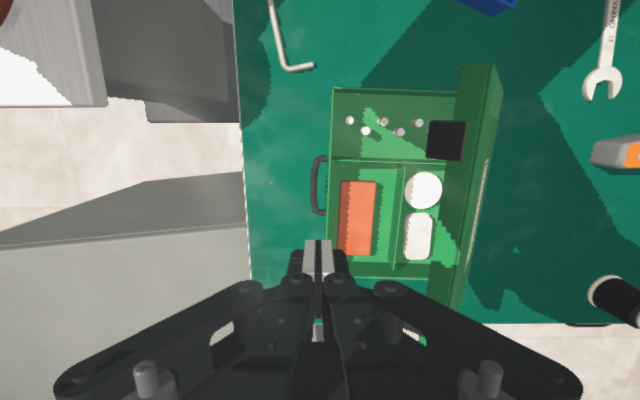

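Call:
play_rows(
  deltas=[
    {"dx": 0, "dy": 0, "dz": -0.04, "wx": 0, "wy": 0, "wz": 0, "gripper": 0},
    {"dx": 0.01, "dy": 0, "dz": -0.02, "wx": 0, "wy": 0, "wz": 0, "gripper": 0},
    {"dx": 0.03, "dy": 0, "dz": 0, "wx": 0, "wy": 0, "wz": 0, "gripper": 0},
    {"dx": 0.02, "dy": 0, "dz": 0, "wx": 0, "wy": 0, "wz": 0, "gripper": 0},
    {"dx": 0.015, "dy": 0, "dz": 0, "wx": 0, "wy": 0, "wz": 0, "gripper": 0},
  ],
)

```text
clock: 3.5
tool_pos: [0.4767, -0.2463, 0.1588]
eef_rot: [179.9, 0.1, 90.2]
wrist_force: [-2.1, 0.2, 1.7]
width: 0.0004
```

Call:
play_rows(
  deltas=[
    {"dx": 0.015, "dy": 0, "dz": 0, "wx": 0, "wy": 0, "wz": 0, "gripper": 0},
    {"dx": 0.015, "dy": 0, "dz": 0, "wx": 0, "wy": 0, "wz": 0, "gripper": 0},
    {"dx": 0.015, "dy": 0, "dz": 0, "wx": 0, "wy": 0, "wz": 0, "gripper": 0},
    {"dx": 0.015, "dy": 0, "dz": 0, "wx": 0, "wy": 0, "wz": 0, "gripper": 0},
    {"dx": 0.01, "dy": 0, "dz": 0, "wx": 0, "wy": 0, "wz": 0, "gripper": 0},
  ],
)

```text
clock: 4.0
tool_pos: [0.5527, -0.249, 0.1692]
eef_rot: [178.9, 0.6, 90.2]
wrist_force: [1.1, -1.1, 20.9]
width: -0.0001
```

```bash
python3 snap.py 2 side top; python3 - <<'E'
import cv2,numpy as np
s=cv2.imread('pics/side2.png');a=cv2.resize(s[140:320,190:350],(480,540),interpolation=cv2.INTER_CUBIC)
s=cv2.imread('pics/top2.png');b=cv2.resize(s[170:330,300:460],(540,540)[::1],interpolation=cv2.INTER_CUBIC)
cv2.imwrite('pics/s2c.png',cv2.resize(np.hstack([a,b]),(800,424)))
E
```

```text
4.1 [ 0.5532 -0.2491  0.169 ] [178.78   0.63  90.25] [-3.130e+01  3.700e+00  1.003e+02  1.000e-01  7.470e+01 -3.160e+01] 2.0865432130122573e-05
side [[314.0, 215.0], [314.0, 210.0], [313.0, 204.0], [320.0, 210.0], [307.0, 211.0], [314.0, 216.0], [314.0, 221.0]]
top [[382.0, 222.0], [376.0, 222.0], [385.0, 222.0], [376.0, 215.0], [376.0, 229.0], [375.0, 222.0], [381.0, 222.0]]
```

View pics/s2c.png

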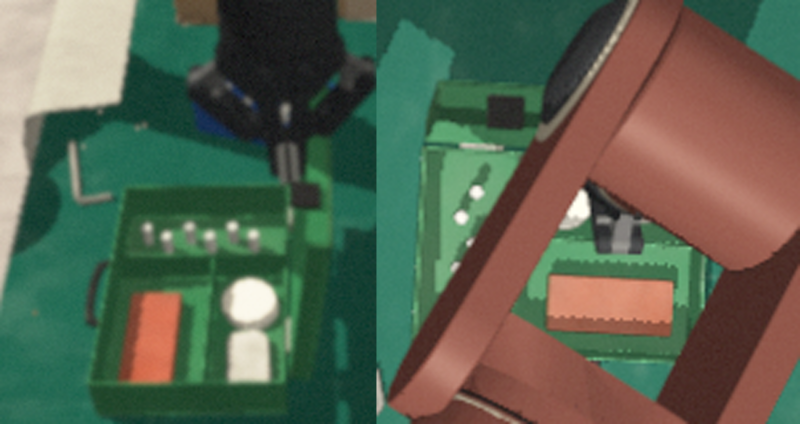

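Call:
play_rows(
  deltas=[
    {"dx": 0, "dy": 0, "dz": 0.02, "wx": 0, "wy": 0, "wz": 0, "gripper": 0},
    {"dx": 0, "dy": 0, "dz": 0.01, "wx": 0, "wy": 0, "wz": 0, "gripper": 0},
  ],
)

```text
clock: 4.3
tool_pos: [0.5469, -0.2466, 0.1912]
eef_rot: [179.7, 0.2, 90.2]
wrist_force: [0.1, 0.5, 0.9]
width: -0.0001
```

Call:
play_rows(
  deltas=[
    {"dx": 0.012, "dy": 0, "dz": -0.003, "wx": 0, "wy": 0, "wz": 0, "gripper": 0},
    {"dx": 0.01, "dy": 0, "dz": 0, "wx": 0, "wy": 0, "wz": 0, "gripper": 0},
    {"dx": 0.01, "dy": 0, "dz": 0, "wx": 0, "wy": 0, "wz": 0, "gripper": 0},
    {"dx": 0, "dy": 0, "dz": 0, "wx": 0, "wy": 0, "wz": 0, "gripper": 0},
  ],
)

```text
clock: 4.7
tool_pos: [0.5775, -0.2463, 0.1816]
eef_rot: [-179.9, -0.1, 90.2]
wrist_force: [0.2, 1.1, 0.7]
width: -0.0002
```

```bash
python3 snap.py 3 side top; python3 - <<'E'
import cv2,numpy as np
s=cv2.imread('pics/side3.png');a=cv2.resize(s[140:320,190:350],(480,540),interpolation=cv2.INTER_CUBIC)
s=cv2.imread('pics/top3.png');b=cv2.resize(s[170:330,300:460],(540,540)[::1],interpolation=cv2.INTER_CUBIC)
cv2.imwrite('pics/s3c.png',cv2.resize(np.hstack([a,b]),(800,424)))
E
```

```text
4.8 [ 0.5768 -0.2466  0.182 ] [-1.799e+02 -6.000e-02  9.014e+01] [-29.9   6.5  95.9   0.   77.6 -30.1] -0.0003127138322816918
side [[328.0, 208.0], [327.0, 203.0], [328.0, 196.0], [334.0, 203.0], [321.0, 203.0], [327.0, 209.0], [328.0, 213.0]]
top [[382.0, 208.0], [376.0, 208.0], [385.0, 207.0], [376.0, 201.0], [375.0, 215.0], [374.0, 208.0], [381.0, 208.0]]
```

View pics/s3c.png

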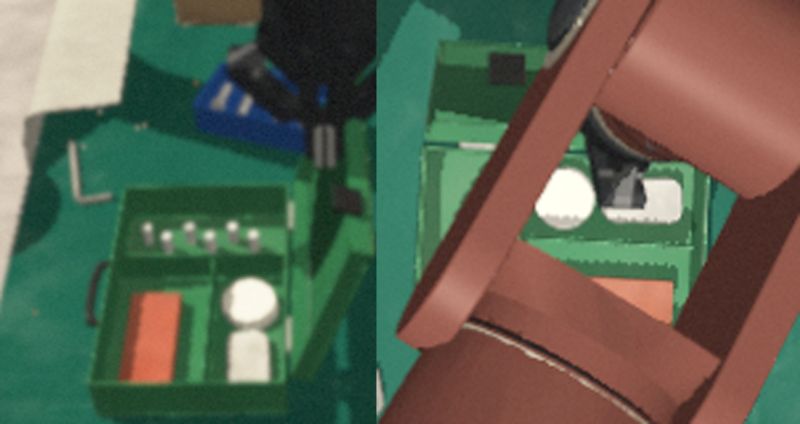

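```bash
python3 - <<'E'
from h import *
cs=cam('side')
for a in (1.6,1.7,1.75,1.8,1.85,1.92):
    P=T([lid(a,.143,.0165,-.1),lid(a,.143,0,-.1),lid(a,.0,.0165,-.1)],.470,-.247,-.0246)
    print(a,((proj(cs,P)-[190,140])*2.353).round(0).tolist())
E
```

```text
1.6 [[316.0, 243.0], [289.0, 244.0], [314.0, 380.0]]
1.7 [[339.0, 246.0], [312.0, 244.0], [314.0, 382.0]]
1.75 [[350.0, 248.0], [324.0, 245.0], [313.0, 382.0]]
1.8 [[362.0, 250.0], [335.0, 247.0], [313.0, 383.0]]
1.85 [[372.0, 253.0], [347.0, 248.0], [313.0, 384.0]]
1.92 [[387.0, 257.0], [362.0, 251.0], [312.0, 385.0]]
```

```bash
python3 - <<'E'
import cv2,numpy as np
s=cv2.imread('pics/side3.png');a=cv2.resize(s[190:310,290:370],(533,800)[::1],interpolation=cv2.INTER_CUBIC)
cv2.imwrite('pics/s3d.png',a[:600])
E
```

```text
(no output)
```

View pics/s3d.png

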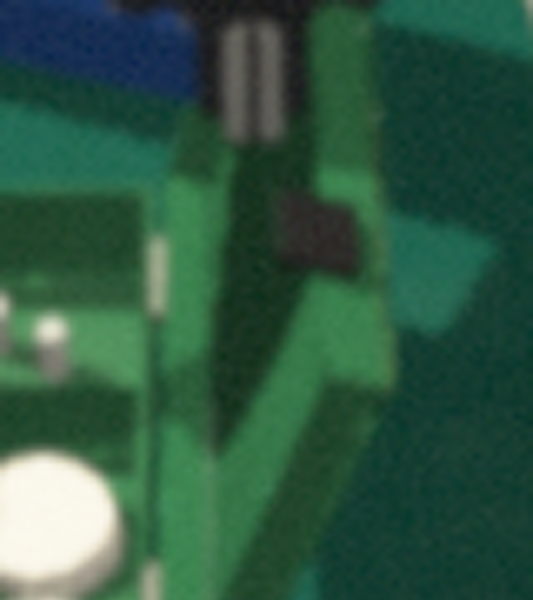

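Call:
play_rows(
  deltas=[
    {"dx": -0.01, "dy": 0, "dz": 0.03, "wx": 0, "wy": 0, "wz": 0, "gripper": 0.04},
    {"dx": 0, "dy": 0.01, "dz": 0.045, "wx": 0, "wy": 0, "wz": 0, "gripper": 0.04},
    {"dx": -0.01, "dy": 0.045, "dz": 0, "wx": 0, "wy": 0, "wz": -0.1, "gripper": 0.04},
    {"dx": -0.01, "dy": 0.045, "dz": 0, "wx": 0, "wy": 0, "wz": -0.1, "gripper": 0.04},
    {"dx": -0.01, "dy": 0.045, "dz": 0, "wx": 0, "wy": 0, "wz": -0.1, "gripper": 0.04},
  ],
)

```text
clock: 5.3
tool_pos: [0.5362, -0.1008, 0.2585]
eef_rot: [180.0, -0.0, 72.6]
wrist_force: [0.6, 0.5, -0.4]
width: 0.0402
```

Call:
play_rows(
  deltas=[
    {"dx": -0.008, "dy": 0.04, "dz": 0, "wx": 0, "wy": 0, "wz": -0.07, "gripper": 0.04},
    {"dx": 0, "dy": 0.038, "dz": -0.03, "wx": 0, "wy": 0, "wz": 0, "gripper": 0.04},
    {"dx": 0, "dy": 0, "dz": -0.03, "wx": 0, "wy": 0, "wz": 0, "gripper": 0.04},
    {"dx": 0, "dy": 0, "dz": 0, "wx": 0, "wy": 0, "wz": 0, "gripper": 0.04},
  ],
)

```text
clock: 5.7
tool_pos: [0.5256, -0.0223, 0.1932]
eef_rot: [-179.5, 0.1, 69.0]
wrist_force: [-1.0, -0.0, -0.8]
width: 0.0401
```

```bash
python3 snap.py 4 wrist top
```

```text
5.8 [ 0.5284 -0.0241  0.1981] [-1.7992e+02  2.0000e-02  6.8900e+01] [-10.7  -7.7 108.5  -0.   79.3  10.4] 0.03968947748371747
wrist [[320.0, 256.0], [320.0, 237.0], [320.0, 281.0], [341.0, 237.0], [299.0, 237.0], [320.0, 228.0], [320.0, 246.0]]
top [[240.0, 235.0], [234.0, 232.0], [238.0, 235.0], [236.0, 226.0], [231.0, 239.0], [235.0, 232.0], [241.0, 235.0]]
```

View pics/wrist4.png

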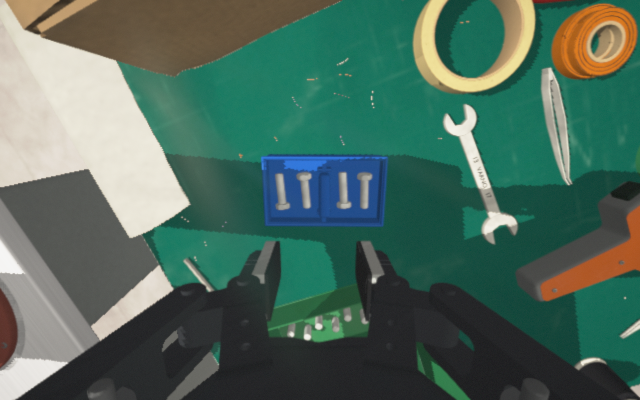

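View pics/top4.png

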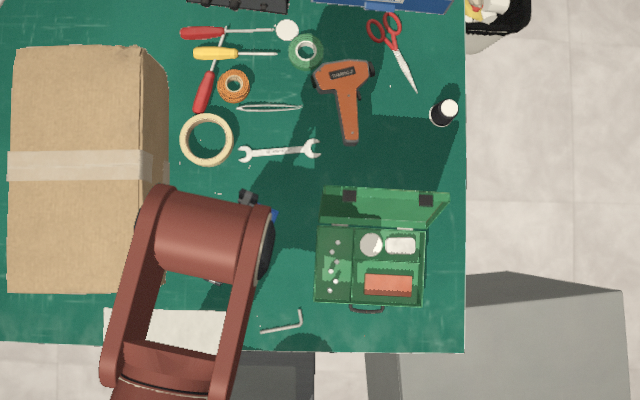

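```bash
python3 - <<'E'
import cv2
s=cv2.imread('pics/wrist4.png');cv2.imwrite('pics/w4c.png',cv2.resize(s[140:240,250:400],None,fx=5,fy=5,interpolation=cv2.INTER_CUBIC))
s=cv2.imread('pics/top4.png');cv2.imwrite('pics/t4c.png',cv2.resize(s[180:320,305:455],None,fx=4.2,fy=4.2,interpolation=cv2.INTER_CUBIC))
E
```

```text
(no output)
```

View pics/w4c.png

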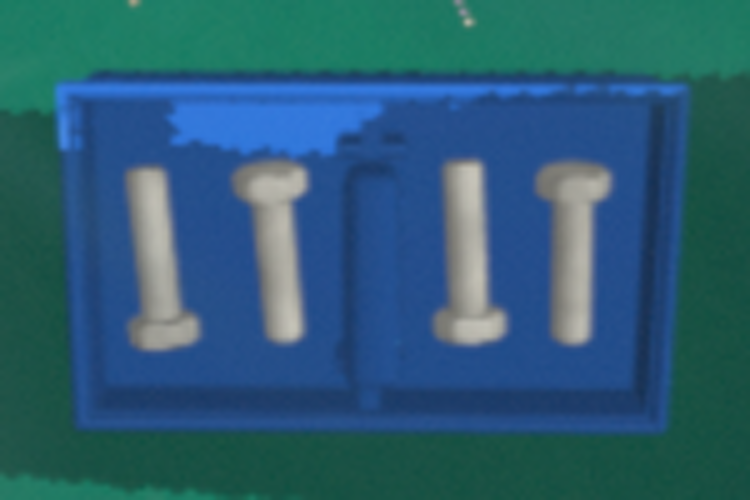

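View pics/t4c.png

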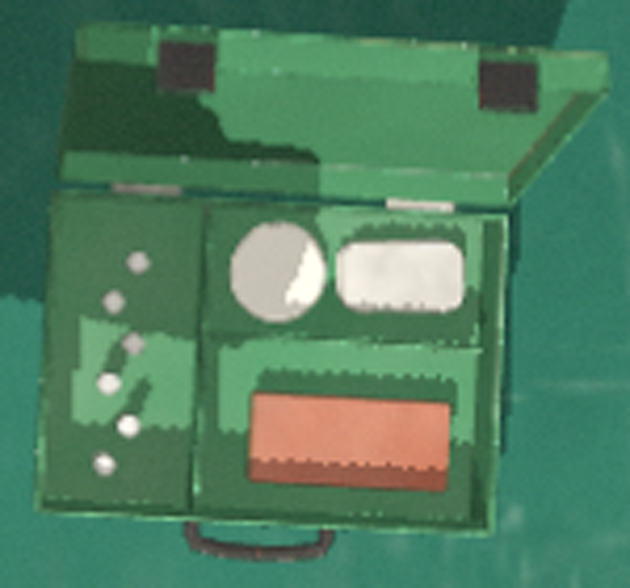

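```bash
cat > fit2.py <<'E'
from h import *
ct,cw=cam('top'),cam('wrist')
tr=[(250+a/5,140+b/5) for a,b in [(57,83),(690,88),(665,432),(78,430)]]
W=[[-.059,.034,.031],[.059,.034,.031],[.059,-.034,.031],[-.059,-.034,.031]]
m=lambda p: (proj(cw,T(W,*p))-tr).ravel()
q=least_squares(m,[.528,-.023,-.37]); print('tray',q.x,np.degrees(q.x[2]),m(q.x).round(1))
for p in (q.x,[.5286,-.0232,-.3695]):
    print('bar top', ((proj(cw,T([[0,.021,.05],[0,-.021,.05],[.005,0,.05],[-.005,0,.05]],*p))-[250,140])*5).round(0).tolist())
tp=lambda l:[(305+a/4.2,180+b/4.2) for a,b in l]
O=[[-.064,.1,.04],[-.064,-.1,.04],[.077,.1,.04],[.077,-.1,.04],[.0166,.0301,.032]]
ob=tp([(40,512),(492,532),(52,195),(510,215),(208,335)])
mc=lambda p:(proj(ct,T(O,*p))-ob).ravel()
r=least_squares(mc,[.47,-.247,-.02],loss='soft_l1');print('case',r.x,np.degrees(r.x[2]),mc(r.x).round(1))
for p in (r.x,[.470,-.247,-.0246]): print('bay',T([-.0229,-.0344,.002],*p))
pad=ray(ct,tp([(252,393),(450,402),(447,467),(249,462)]),.014);print('pad',pad.mean(0))
E
python3 fit2.py
```

```text
tray [ 0.53355309 -0.02589691 -0.37319109] -21.382274254192982 [ 3.1  1.8 -2.8  1.3 -2.2 -2.   1.9 -2.1]
bar top [[376.0, 177.0], [373.0, 391.0], [401.0, 286.0], [348.0, 286.0]]
bar top [[345.0, 173.0], [345.0, 388.0], [371.0, 283.0], [319.0, 283.0]]
case [ 0.46908214 -0.24708946 -0.02655749] -1.5216321142982547 [-0.5  0.9  0.9  0.8  0.5 -1.4 -0.2 -0.7 -0.5  0.1]
bay [ 0.44527674 -0.28086923  0.002     ]
bay [ 0.44626077 -0.28082631  0.002     ]
pad [ 0.44414649 -0.28510228  0.014     ]
```

```bash
python3 snap.py 5 wrist; python3 snap.py 6 wrist; python3 - <<'E'
import cv2
s=cv2.imread('pics/wrist6.png');cv2.imwrite('pics/w6c.png',cv2.resize(s[140:240,250:400],None,fx=5,fy=5,interpolation=cv2.INTER_CUBIC))
E
```

```text
5.85 [ 0.5293 -0.0245  0.1995] [ 1.7993e+02 -1.0000e-02  6.8860e+01] [-10.7  -7.7 108.4  -0.   79.3  10.4] 0.03998735949009804
wrist [[320.0, 256.0], [320.0, 237.0], [320.0, 281.0], [341.0, 237.0], [299.0, 237.0], [320.0, 228.0], [320.0, 246.0]]
5.9 [ 0.5298 -0.0248  0.2002] [ 1.7984e+02 -2.0000e-02  6.8850e+01] [-10.7  -7.8 108.3  -0.   79.3  10.4] 0.039997841566362144
wrist [[320.0, 256.0], [320.0, 237.0], [320.0, 281.0], [341.0, 237.0], [299.0, 237.0], [320.0, 228.0], [320.0, 246.0]]
```

View pics/w6c.png

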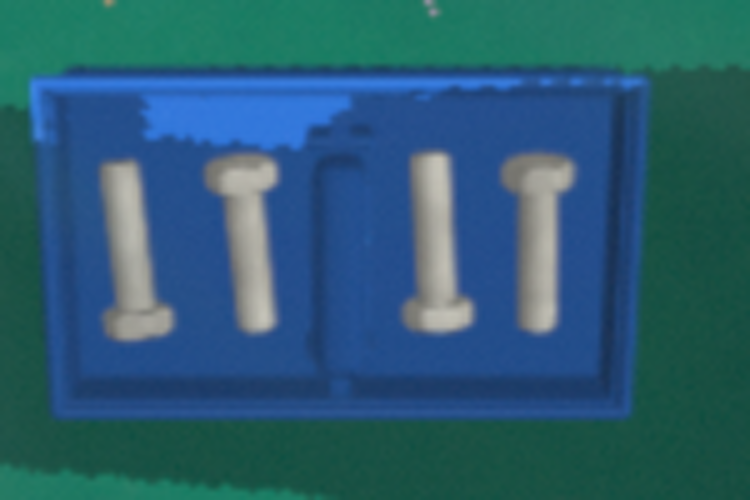

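```bash
sed -i 's/\[(57,83),(690,88),(665,432),(78,430)\]/[(32,77),(650,78),(632,416),(53,415)]/' fit2.py; python3 fit2.py | grep -v case
```

```text
tray [ 0.53050827 -0.02277645 -0.37065971] -21.237237166814293 [ 2.   1.1 -1.6  0.9 -1.8 -1.5  1.4 -1.2]
bar top [[342.0, 165.0], [342.0, 379.0], [369.0, 274.0], [316.0, 274.0]]
bar top [[334.0, 171.0], [334.0, 384.0], [360.0, 280.0], [308.0, 280.0]]
bay [ 0.44527674 -0.28086923  0.002     ]
bay [ 0.44626077 -0.28082631  0.002     ]
pad [ 0.44414649 -0.28510228  0.014     ]
```

Call:
play_rows(
  deltas=[
    {"dx": 0, "dy": 0.002, "dz": -0.035, "wx": 0, "wy": 0, "wz": 0, "gripper": 0.04},
    {"dx": 0, "dy": 0, "dz": -0.04, "wx": 0, "wy": 0, "wz": 0, "gripper": 0.04},
    {"dx": 0, "dy": 0, "dz": -0.04, "wx": 0, "wy": 0, "wz": 0, "gripper": 0.04},
    {"dx": 0, "dy": 0, "dz": -0.015, "wx": 0, "wy": 0, "wz": 0, "gripper": 0.04},
    {"dx": 0, "dy": 0, "dz": 0, "wx": 0, "wy": 0, "wz": 0, "gripper": 0.04},
  ],
)

```text
clock: 6.4
tool_pos: [0.5279, -0.0223, 0.067]
eef_rot: [-179.8, 0.0, 68.9]
wrist_force: [-0.6, -0.3, 0.0]
width: 0.0401
```

Call:
play_rows(
  deltas=[
    {"dx": 0, "dy": 0, "dz": 0, "wx": 0, "wy": 0, "wz": 0, "gripper": 0.04},
  ],
)

```text
clock: 6.5
tool_pos: [0.5305, -0.0225, 0.0705]
eef_rot: [179.8, -0.0, 68.9]
wrist_force: [-0.2, 0.7, 0.7]
width: 0.0399
```

```bash
python3 snap.py 7 wrist side
```

```text
6.6 [ 0.5311 -0.0224  0.0713] [ 1.7971e+02 -6.0000e-02  6.8900e+01] [-10.4   1.2 113.2   0.   65.4  10.7] 0.040400184867856216
wrist [[320.0, 256.0], [320.0, 237.0], [320.0, 281.0], [341.0, 237.0], [299.0, 237.0], [320.0, 228.0], [320.0, 246.0]]
side [[303.0, 175.0], [305.0, 172.0], [302.0, 166.0], [310.0, 173.0], [300.0, 171.0], [305.0, 177.0], [303.0, 180.0]]
```

View pics/wrist7.png

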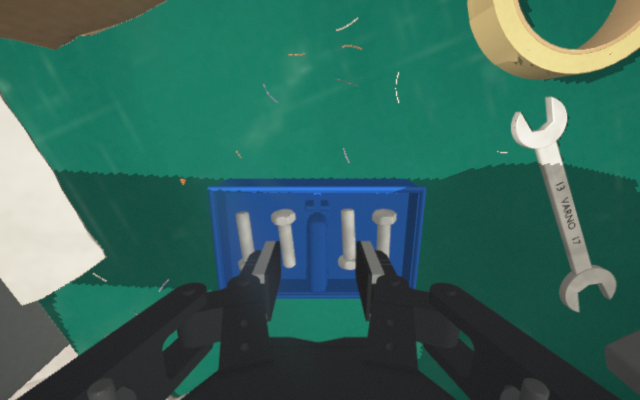

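Call:
play_rows(
  deltas=[
    {"dx": 0, "dy": 0, "dz": -0.013, "wx": 0, "wy": 0, "wz": 0, "gripper": 0.04},
    {"dx": 0, "dy": 0, "dz": 0, "wx": 0, "wy": 0, "wz": 0, "gripper": 0.02},
    {"dx": 0, "dy": 0, "dz": 0, "wx": 0, "wy": 0, "wz": 0, "gripper": 0.0},
    {"dx": 0, "dy": 0, "dz": 0, "wx": 0, "wy": 0, "wz": 0, "gripper": 0.0},
    {"dx": 0, "dy": 0, "dz": 0, "wx": 0, "wy": 0, "wz": 0, "gripper": 0.0},
  ],
  squeeze=50,
)

```text
clock: 7.1
tool_pos: [0.5287, -0.0218, 0.0552]
eef_rot: [-180.0, -0.0, 68.9]
wrist_force: [-0.4, 0.5, -1.0]
width: 0.0086
```

Call:
play_rows(
  deltas=[
    {"dx": 0, "dy": 0, "dz": 0.0, "wx": 0, "wy": 0, "wz": 0, "gripper": 0.0},
    {"dx": 0, "dy": 0, "dz": 0.003, "wx": 0, "wy": 0, "wz": 0, "gripper": 0.0},
    {"dx": 0, "dy": 0, "dz": 0.006, "wx": 0, "wy": 0, "wz": 0, "gripper": 0.0},
    {"dx": 0, "dy": 0, "dz": 0.006, "wx": 0, "wy": 0, "wz": 0, "gripper": 0.0},
    {"dx": 0, "dy": 0, "dz": 0.0, "wx": 0, "wy": 0, "wz": 0, "gripper": 0.0},
  ],
)

```text
clock: 7.6
tool_pos: [0.5298, -0.022, 0.0718]
eef_rot: [179.9, -0.0, 68.9]
wrist_force: [0.5, 0.0, -2.3]
width: 0.0088
```

```bash
python3 snap.py 8 wrist side; python3 -c "
from h import *; s=arm.get_state(); print(s['wrist_force'],s['moment'])"
```

```text
7.7 [ 0.5291 -0.0219  0.0708] [ 1.7995e+02 -1.0000e-02  6.8920e+01] [-10.4   1.1 113.3  -0.   65.6  10.7] 0.009041193106541162
wrist [[320.0, 256.0], [320.0, 237.0], [320.0, 281.0], [341.0, 237.0], [299.0, 237.0], [320.0, 228.0], [320.0, 246.0]]
side [[302.0, 175.0], [304.0, 172.0], [302.0, 166.0], [309.0, 173.0], [299.0, 171.0], [304.0, 177.0], [302.0, 180.0]]
[-0.00725423  0.39955997 -2.60404108] [ 0.00996795  0.02009687 -0.00612246]
```

View pics/wrist8.png

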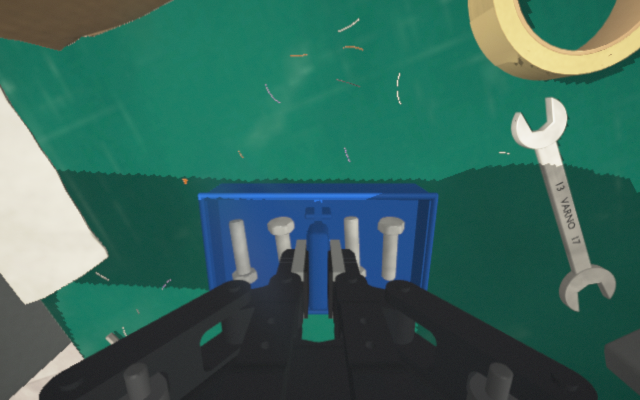

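Call:
play_rows(
  deltas=[
    {"dx": 0, "dy": 0, "dz": 0.01, "wx": 0, "wy": 0, "wz": 0, "gripper": 0.0},
    {"dx": 0, "dy": 0, "dz": 0.02, "wx": 0, "wy": 0, "wz": 0, "gripper": 0.0},
    {"dx": 0, "dy": 0, "dz": 0.025, "wx": 0, "wy": 0, "wz": 0, "gripper": 0.0},
    {"dx": 0, "dy": 0, "dz": 0.025, "wx": 0, "wy": 0, "wz": 0, "gripper": 0.0},
    {"dx": -0.005, "dy": -0.003, "dz": 0.01, "wx": 0, "wy": 0, "wz": 0, "gripper": 0.0},
  ],
)

```text
clock: 8.2
tool_pos: [0.5255, -0.0251, 0.1639]
eef_rot: [179.7, -0.1, 68.9]
wrist_force: [0.4, 0.2, -2.7]
width: 0.0089
```

Call:
play_rows(
  deltas=[
    {"dx": -0.012, "dy": -0.006, "dz": 0, "wx": 0, "wy": 0, "wz": -0.05, "gripper": 0.0},
    {"dx": -0.012, "dy": -0.008, "dz": 0, "wx": 0, "wy": 0, "wz": -0.08, "gripper": 0.0},
    {"dx": -0.012, "dy": -0.008, "dz": 0, "wx": 0, "wy": 0, "wz": -0.09, "gripper": 0.0},
    {"dx": -0.012, "dy": -0.01, "dz": 0, "wx": 0, "wy": 0, "wz": -0.09, "gripper": 0.0},
    {"dx": -0.012, "dy": -0.015, "dz": 0, "wx": 0, "wy": 0, "wz": -0.09, "gripper": 0.0},
  ],
)

```text
clock: 8.7
tool_pos: [0.4625, -0.0718, 0.1596]
eef_rot: [-179.9, 0.0, 45.8]
wrist_force: [-0.0, -0.5, -2.6]
width: 0.009
```

Call:
play_rows(
  deltas=[
    {"dx": -0.008, "dy": -0.02, "dz": 0, "wx": 0, "wy": 0, "wz": -0.09, "gripper": 0.0},
    {"dx": -0.006, "dy": -0.022, "dz": 0, "wx": 0, "wy": 0, "wz": -0.09, "gripper": 0.0},
    {"dx": -0.004, "dy": -0.025, "dz": 0, "wx": 0, "wy": 0, "wz": -0.09, "gripper": 0.0},
    {"dx": -0.002, "dy": -0.025, "dz": 0, "wx": 0, "wy": 0, "wz": -0.09, "gripper": 0.0},
    {"dx": 0, "dy": -0.025, "dz": 0, "wx": 0, "wy": 0, "wz": -0.09, "gripper": 0.0},
  ],
)

```text
clock: 9.2
tool_pos: [0.4427, -0.1896, 0.1597]
eef_rot: [-180.0, 0.0, 20.0]
wrist_force: [1.1, 0.4, -2.4]
width: 0.0088
```

Call:
play_rows(
  deltas=[
    {"dx": 0, "dy": -0.025, "dz": 0, "wx": 0, "wy": 0, "wz": -0.09, "gripper": 0.0},
    {"dx": 0, "dy": -0.025, "dz": 0, "wx": 0, "wy": 0, "wz": -0.09, "gripper": 0.0},
    {"dx": 0, "dy": -0.022, "dz": 0, "wx": 0, "wy": 0, "wz": -0.09, "gripper": 0.0},
    {"dx": 0, "dy": -0.015, "dz": 0, "wx": 0, "wy": 0, "wz": -0.07, "gripper": 0.0},
    {"dx": 0, "dy": -0.004, "dz": 0, "wx": 0, "wy": 0, "wz": -0.038, "gripper": 0.0},
  ],
)

```text
clock: 9.7
tool_pos: [0.443, -0.2812, 0.1598]
eef_rot: [-180.0, 0.1, -1.7]
wrist_force: [0.7, -0.1, -2.4]
width: 0.0085
```

Call:
play_rows(
  deltas=[
    {"dx": 0, "dy": 0, "dz": 0, "wx": 0, "wy": 0, "wz": 0, "gripper": 0.0},
    {"dx": 0, "dy": 0, "dz": 0, "wx": 0, "wy": 0, "wz": 0, "gripper": 0.0},
    {"dx": 0, "dy": 0, "dz": 0, "wx": 0, "wy": 0, "wz": 0, "gripper": 0.0},
  ],
)

```text
clock: 10.0
tool_pos: [0.4435, -0.2793, 0.16]
eef_rot: [-180.0, 0.0, -1.4]
wrist_force: [-0.2, -0.2, -2.1]
width: 0.009
```

```bash
python3 snap.py 9 wrist side top
```

```text
10.15 [ 0.4438 -0.2794  0.1602] [-1.7999e+02  1.0000e-02 -1.4000e+00] [-40.3  -6.3 110.9   0.   75.3  51.1] 0.008933489264809467
wrist [[319.0, 254.0], [319.0, 235.0], [320.0, 278.0], [340.0, 235.0], [299.0, 235.0], [319.0, 226.0], [319.0, 244.0]]
side [[247.0, 234.0], [254.0, 234.0], [245.0, 224.0], [253.0, 239.0], [254.0, 229.0], [255.0, 240.0], [248.0, 240.0]]
top [[399.0, 290.0], [399.0, 284.0], [402.0, 292.0], [406.0, 284.0], [392.0, 283.0], [397.0, 283.0], [397.0, 289.0]]
```

View pics/wrist9.png

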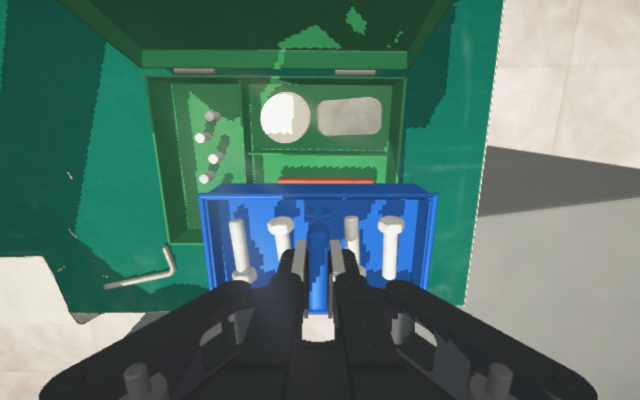

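View pics/side9.png

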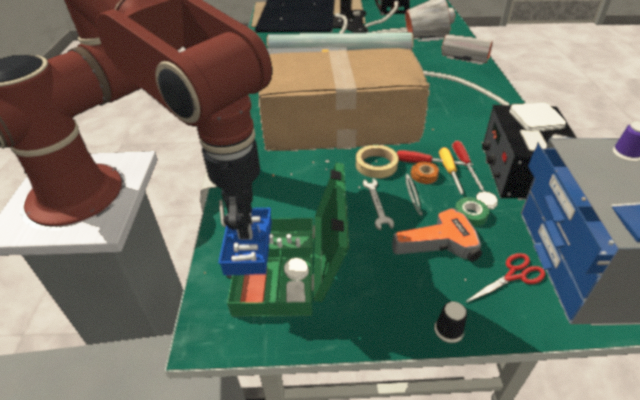

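View pics/top9.png

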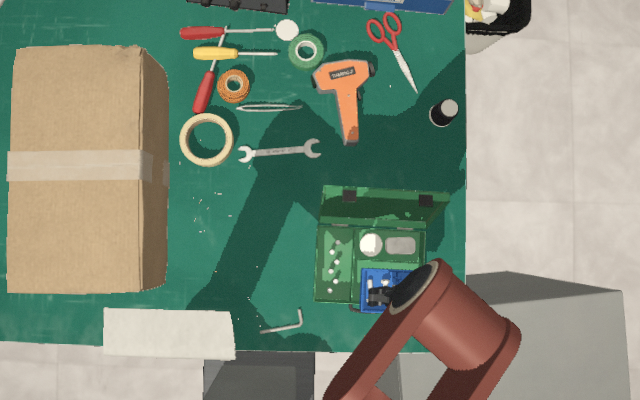

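```bash
python3 - <<'E'
import cv2
s=cv2.imread('pics/wrist9.png');cv2.imwrite('pics/w9c.png',cv2.resize(s[50:290,135:445],None,fx=2.5,fy=2.5,interpolation=cv2.INTER_CUBIC))
E
```

```text
(no output)
```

View pics/w9c.png

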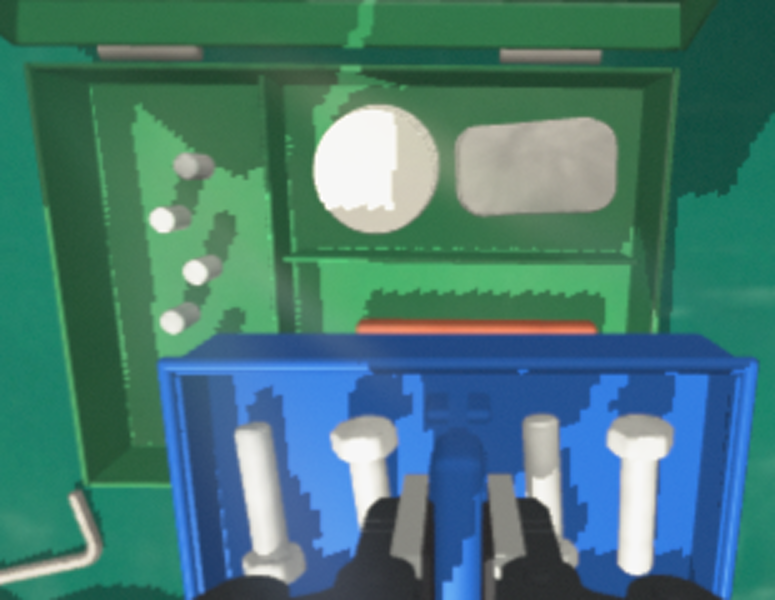

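```bash
cat > fit3.py <<'E'
from h import *
cw=cam('wrist'); s=arm.get_state(); print(s['tool_pos'])
tp=lambda l:[(135+a/2.5,50+b/2.5) for a,b in l]
O=[[.077,.1,.04],[.077,-.1,.04],[-.064,.1,.04],[.0166,-.098,.032],[.0166,.0291,.032]]
ob=tp([(27,67),(678,68),(88,487),(632,258),(285,258)])
mc=lambda p:(proj(cw,T(O,*p))-ob).ravel()
r=least_squares(mc,[.47,-.247,-.02]);print('case',r.x,np.degrees(r.x[2]),mc(r.x).round(1))
b=T([-.0229,-.0344,.002],*r.x);print('bay',b)
W=np.array([[-.059,.034,.031],[.059,.034,.031],[-.059,.034,0],[.059,.034,0]])
ot=tp([(160,360),(758,362),(205,335),(713,335)])
for zfree in (0,1):
    mt=lambda p:(proj(cw,T(W+[0,0,p[3] if zfree else .1605-.0555],*p[:3]))-ot).ravel()
    q=least_squares(mt,[.444,-.28,-1.59,.105]);print('tray',q.x,np.degrees(q.x[2])+90,mt(q.x).round(1))
    print('move',b[:2]-q.x[:2], 'yaw',np.degrees(r.x[2]-q.x[2])-90)
E
python3 fit3.py
```

```text
[ 0.44376957 -0.27941471  0.1602434 ]
case [ 0.46929683 -0.24637377 -0.0284675 ] -1.6310675495206846 [-2.1 -1.2  0.5 -1.1 -1.2  1.4  7.6  1.7 -4.7  1.2]
bay [ 0.44542696 -0.28010802  0.002     ]
tray [ 0.44265729 -0.27886854 -1.59811426  0.105     ] -1.5652025617515477 [ 3.   0.9 -2.9  0.5  4.5 -1.8 -4.7 -1.5]
move [ 0.00276967 -0.00123948] yaw -0.06586498776914596
tray [ 0.44362295 -0.27887938 -1.598148    0.10988119] -1.5671352863986954 [-1.   1.4  1.2  1.1  1.7 -1.7 -1.9 -1.3]
move [ 0.00180401 -0.00122864] yaw -0.06393226312199829
```

```bash
cat >> fit3.py <<'E'
O=[[.077,.1,.04],[.077,-.1,.04],[-.064,.1,.04]]; ob=ob[:3]
r=least_squares(mc,[.47,-.247,-.02]);print('case',r.x,np.degrees(r.x[2]),mc(r.x).round(1))
print('bay',T([-.0229,-.0344,.002],*r.x))
f=lambda P:((proj(cw,T(P,*r.x))-[135,50])*2.5).round(0).tolist()
for z in (.002,.03): print(z,f([[.0176,-.098,z],[.0156,-.098,z],[.0176,.0291,z],[.0156,.0291,z]]))
print('pad',f([[-.0229+.0185,-.0344+.0435,.014],[-.0229+.0185,-.0344-.0435,.014]]))
E
python3 fit3.py|tail -5
python3 -c "
import cv2
s=cv2.imread('pics/wrist9.png');cv2.imwrite('pics/w9d.png',cv2.resize(s[140:200,235:415],None,fx=4.4,fy=4.4,interpolation=cv2.INTER_CUBIC))"
```

```text
case [ 0.46880835 -0.24702112 -0.03020324] -1.7305184344357527 [-1.  -0.7  1.4 -0.2 -0.5  1.7]
bay [ 0.44487997 -0.28071388  0.002     ]
0.002 [[632.0, 252.0], [632.0, 257.0], [294.0, 250.0], [295.0, 256.0]]
0.03 [[651.0, 260.0], [651.0, 266.0], [277.0, 259.0], [277.0, 265.0]]
pad [[345.0, 314.0], [581.0, 315.0]]
```

View pics/w9d.png

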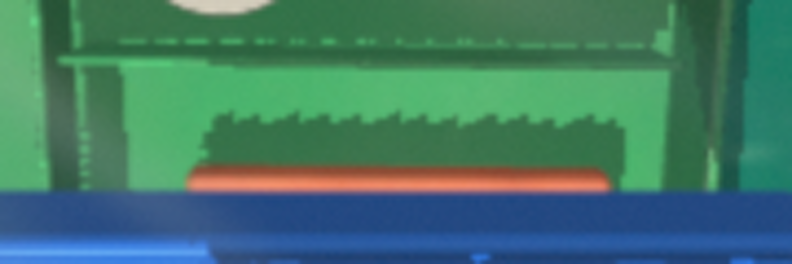

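Call:
play_rows(
  deltas=[
    {"dx": 0.002, "dy": -0.0015, "dz": -0.01, "wx": 0, "wy": 0, "wz": 0, "gripper": 0.0},
    {"dx": 0, "dy": 0, "dz": -0.018, "wx": 0, "wy": 0, "wz": 0, "gripper": 0.0},
    {"dx": 0, "dy": 0, "dz": -0.018, "wx": 0, "wy": 0, "wz": 0, "gripper": 0.0},
    {"dx": 0, "dy": 0, "dz": -0.01, "wx": 0, "wy": 0, "wz": 0, "gripper": 0.0},
    {"dx": 0, "dy": 0, "dz": 0, "wx": 0, "wy": 0, "wz": 0, "gripper": 0.0},
  ],
)

```text
clock: 10.65
tool_pos: [0.4446, -0.2803, 0.1018]
eef_rot: [-179.8, 0.2, -1.4]
wrist_force: [-0.2, 0.1, -1.6]
width: 0.0086
```

Call:
play_rows(
  deltas=[
    {"dx": 0, "dy": 0, "dz": 0, "wx": 0, "wy": 0, "wz": 0, "gripper": 0.0},
    {"dx": 0, "dy": 0, "dz": 0, "wx": 0, "wy": 0, "wz": 0, "gripper": 0.0},
  ],
)

```text
clock: 10.85
tool_pos: [0.4465, -0.2819, 0.1054]
eef_rot: [179.9, -0.1, -1.4]
wrist_force: [0.1, 0.1, -2.2]
width: 0.009
```

```bash
python3 snap.py 10 wrist side; python3 -c "
import cv2,numpy as np
s=cv2.imread('pics/wrist10.png');a=cv2.resize(s[50:290,135:445],None,fx=2.5,fy=2.5,interpolation=cv2.INTER_CUBIC);cv2.imwrite('pics/w10c.png',a)
s=cv2.imread('pics/side10.png');a=cv2.resize(s[180:330,190:350],None,fx=4,fy=4,interpolation=cv2.INTER_CUBIC);cv2.imwrite('pics/s10c.png',a)"
```

```text
10.95 [ 0.4464 -0.2819  0.1054] [ 1.7993e+02 -9.0000e-02 -1.4400e+00] [-40.3  -2.  112.6   0.   69.3  51.1] 0.008999555809766663
wrist [[319.0, 254.0], [319.0, 235.0], [320.0, 278.0], [340.0, 235.0], [299.0, 235.0], [319.0, 226.0], [319.0, 244.0]]
side [[253.0, 258.0], [259.0, 257.0], [251.0, 248.0], [259.0, 262.0], [260.0, 253.0], [260.0, 262.0], [254.0, 263.0]]
```

View pics/w10c.png

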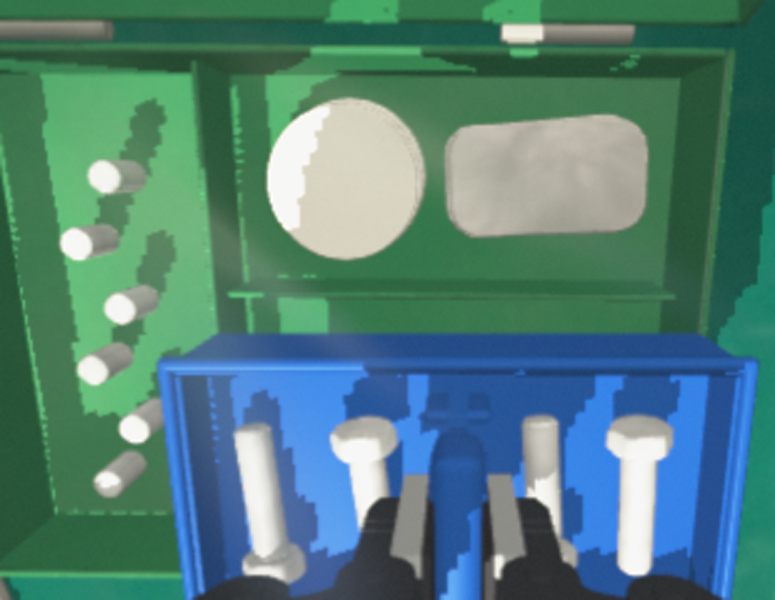

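View pics/s10c.png

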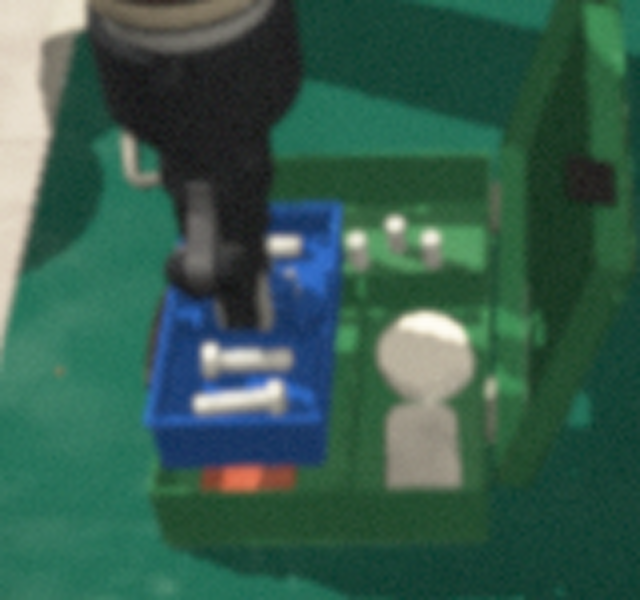

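```bash
cat > fit4.py <<'E'
from h import *
cw=cam('wrist'); s=arm.get_state(); print(s['tool_pos'])
tp=lambda l:[(135+a/2.5,50+b/2.5) for a,b in l]
for c in ([.4690,-.247,-.0266],[.4695,-.2465,-.028]):
    f=lambda P:((proj(cw,T(P,*c))-[135,50])*2.5).round(0).tolist()
    print('rr',f([[.077,-.1,.04],[.075,-.098,.04],[.0766,.0311,.03],[.0156,-.098,.03],[.0156,.0291,.03],[-.064,.1,.04],[-.0614,.098,.002],[.0156,-.1,.04],[.0,-.098,.04]]))
W=np.array([[-.059,.034,.031],[.059,.034,.031],[-.059,.034,0],[.059,.034,0]])
ot=tp([(160,360),(757,362),(205,335),(713,335)])
mt=lambda p:(proj(cw,T(W+[0,0,p[3]],*p[:3]))-ot).ravel()
q=least_squares(mt,[.444,-.28,-1.59,.105]);print('tray',q.x,np.degrees(q.x[2])+90,mt(q.x).round(1))
E
python3 fit4.py
```

```text
[ 0.44637602 -0.28185165  0.10542439]
rr [[738.0, 45.0], [729.0, 54.0], [190.0, 53.0], [693.0, 300.0], [220.0, 300.0], [-13.0, 582.0], [61.0, 514.0], [713.0, 306.0], [700.0, 365.0]]
rr [[737.0, 43.0], [727.0, 53.0], [188.0, 51.0], [691.0, 298.0], [218.0, 298.0], [-16.0, 580.0], [59.0, 512.0], [711.0, 305.0], [698.0, 364.0]]
tray [ 0.44626764 -0.28132028 -1.59930481  0.05497851] -1.6334160220661715 [-1.   1.4  1.3  1.1  1.7 -1.7 -2.1 -1.3]
```

Call:
play_rows(
  deltas=[
    {"dx": -0.001, "dy": 0.0005, "dz": -0.008, "wx": 0, "wy": 0, "wz": 0, "gripper": 0.0},
    {"dx": 0, "dy": 0, "dz": -0.01, "wx": 0, "wy": 0, "wz": 0, "gripper": 0.0},
    {"dx": 0, "dy": 0, "dz": -0.007, "wx": 0, "wy": 0, "wz": 0, "gripper": 0.0},
    {"dx": 0, "dy": 0, "dz": 0, "wx": 0, "wy": 0, "wz": 0, "gripper": 0.0},
  ],
)

```text
clock: 11.35
tool_pos: [0.4436, -0.2799, 0.0771]
eef_rot: [-179.9, 0.2, -1.4]
wrist_force: [0.0, -0.2, -2.4]
width: 0.0087
```

Call:
play_rows(
  deltas=[
    {"dx": 0, "dy": 0, "dz": -0.006, "wx": 0, "wy": 0, "wz": 0, "gripper": 0.0},
    {"dx": 0, "dy": 0, "dz": -0.006, "wx": 0, "wy": 0, "wz": 0, "gripper": 0.0},
    {"dx": 0, "dy": 0, "dz": -0.004, "wx": 0, "wy": 0, "wz": 0, "gripper": 0.0},
    {"dx": 0, "dy": 0, "dz": -0.002, "wx": 0, "wy": 0, "wz": 0, "gripper": 0.0},
    {"dx": 0, "dy": 0, "dz": 0, "wx": 0, "wy": 0, "wz": 0, "gripper": 0.0},
  ],
)

```text
clock: 11.85
tool_pos: [0.4446, -0.2807, 0.0609]
eef_rot: [-180.0, 0.0, -1.4]
wrist_force: [0.2, -0.2, -2.4]
width: 0.0087
```

Call:
play_rows(
  deltas=[
    {"dx": 0, "dy": 0, "dz": 0, "wx": 0, "wy": 0, "wz": 0, "gripper": 0.0},
    {"dx": 0, "dy": 0, "dz": 0, "wx": 0, "wy": 0, "wz": 0, "gripper": 0.0},
  ],
)

```text
clock: 12.05
tool_pos: [0.445, -0.281, 0.0616]
eef_rot: [180.0, -0.0, -1.4]
wrist_force: [-0.7, 0.3, -2.3]
width: 0.0088
```

Still free-hanging with about 4 mm to go; lower slowly to touch.

Call:
play_rows(
  deltas=[
    {"dx": 0, "dy": 0, "dz": -0.002, "wx": 0, "wy": 0, "wz": 0, "gripper": 0.0},
    {"dx": 0, "dy": 0, "dz": -0.002, "wx": 0, "wy": 0, "wz": 0, "gripper": 0.0},
    {"dx": 0, "dy": 0, "dz": -0.001, "wx": 0, "wy": 0, "wz": 0, "gripper": 0.0},
    {"dx": 0, "dy": 0, "dz": 0, "wx": 0, "wy": 0, "wz": 0, "gripper": 0.0},
    {"dx": 0, "dy": 0, "dz": 0, "wx": 0, "wy": 0, "wz": 0, "gripper": 0.0},
  ],
)

```text
clock: 12.55
tool_pos: [0.445, -0.281, 0.0574]
eef_rot: [-180.0, 0.0, -1.4]
wrist_force: [-3.3, 2.1, 5.5]
width: 0.0088
```

```bash
python3 snap.py 11 wrist side; python3 -c "
import cv2,numpy as np
s=cv2.imread('pics/wrist11.png');a=cv2.resize(s[50:290,135:445],None,fx=2,fy=2,interpolation=cv2.INTER_CUBIC)
s=cv2.imread('pics/side11.png');b=cv2.resize(s[180:330,190:350],None,fx=3.2,fy=3.2,interpolation=cv2.INTER_CUBIC);cv2.imwrite('pics/c11.png',cv2.resize(np.hstack([a,b]),None,fx=.7,fy=.7))"
```

```text
12.65 [ 0.445  -0.2811  0.0575] [-1.80e+02  1.00e-02 -1.44e+00] [-40.4   1.9 114.   -0.   64.1  51.1] 0.008614405494505177
wrist [[320.0, 254.0], [320.0, 235.0], [320.0, 278.0], [340.0, 235.0], [299.0, 235.0], [319.0, 226.0], [319.0, 244.0]]
side [[255.0, 275.0], [262.0, 275.0], [254.0, 266.0], [261.0, 280.0], [262.0, 270.0], [262.0, 279.0], [256.0, 279.0]]
```

View pics/c11.png

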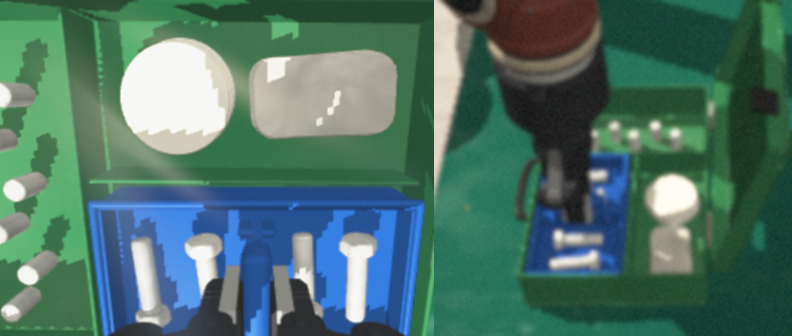

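Call:
play_rows(
  deltas=[
    {"dx": 0, "dy": 0, "dz": 0, "wx": 0, "wy": 0, "wz": 0, "gripper": 0.03},
    {"dx": 0, "dy": 0, "dz": 0, "wx": 0, "wy": 0, "wz": 0, "gripper": 0.03},
    {"dx": 0, "dy": 0, "dz": 0, "wx": 0, "wy": 0, "wz": 0, "gripper": 0.03},
  ],
)

```text
clock: 12.95
tool_pos: [0.4449, -0.281, 0.0563]
eef_rot: [180.0, -0.0, -1.4]
wrist_force: [0.9, 1.2, 0.7]
width: 0.0298
```

Call:
play_rows(
  deltas=[
    {"dx": 0, "dy": 0, "dz": 0.01, "wx": 0, "wy": 0, "wz": 0, "gripper": 0.03},
    {"dx": 0, "dy": 0, "dz": 0.02, "wx": 0, "wy": 0, "wz": 0, "gripper": 0.03},
    {"dx": 0, "dy": 0, "dz": 0.04, "wx": 0, "wy": 0, "wz": 0, "gripper": 0.03},
    {"dx": 0, "dy": 0, "dz": 0.045, "wx": 0, "wy": 0, "wz": 0, "gripper": 0.03},
    {"dx": 0, "dy": 0, "dz": 0.045, "wx": 0, "wy": 0, "wz": 0, "gripper": 0.0},
  ],
)

```text
clock: 13.45
tool_pos: [0.4445, -0.2806, 0.2184]
eef_rot: [180.0, -0.0, -1.4]
wrist_force: [0.7, -0.5, -0.5]
width: 0.0165
```

```bash
python3 snap.py 12 wrist side; python3 -c "
import cv2,numpy as np
s=cv2.imread('pics/side12.png');b=cv2.resize(s[140:330,190:390],None,fx=4,fy=4*.78,interpolation=cv2.INTER_CUBIC);cv2.imwrite('pics/c12.png',b)
from h import *
hx=.5487
for a in (1.86,1.75,1.65,1.57,1.4,1.2,1.0,.8,.6,.4,.2,.1,0):
    cx=hx-.143*np.cos(a)+.0165*np.sin(a); cz=.041+.143*np.sin(a)+.0165*np.cos(a)
    fx=hx-.115*np.cos(a)+.0165*np.sin(a); fz=.041+.115*np.sin(a)+.0165*np.cos(a)
    print(a,'corner',cx.round(3),cz.round(3),'TCP',round((cx if a>1.57 else fx)+.011,3),round(fz+.025,3))
"
```

```text
13.55 [ 0.448  -0.2835  0.2258] [179.45  -0.69  -1.43] [-40.4  -9.5 107.3   0.   81.2  51.1] 0.0014074122625992954
wrist [[319.0, 254.0], [319.0, 235.0], [320.0, 278.0], [340.0, 235.0], [299.0, 235.0], [319.0, 226.0], [319.0, 244.0]]
side [[244.0, 207.0], [251.0, 206.0], [241.0, 194.0], [250.0, 211.0], [252.0, 202.0], [252.0, 213.0], [245.0, 213.0]]
1.86 corner 0.605 0.173 TCP 0.616 0.172
1.75 corner 0.59 0.179 TCP 0.601 0.176
1.65 corner 0.576 0.182 TCP 0.587 0.179
1.57 corner 0.565 0.184 TCP 0.576 0.181
1.4 corner 0.541 0.185 TCP 0.556 0.182
1.2 corner 0.512 0.18 TCP 0.533 0.179
1.0 corner 0.485 0.17 TCP 0.511 0.172
0.8 corner 0.461 0.155 TCP 0.491 0.16
0.6 corner 0.44 0.135 TCP 0.474 0.145
0.4 corner 0.423 0.112 TCP 0.46 0.126
0.2 corner 0.412 0.086 TCP 0.45 0.105
0.1 corner 0.408 0.072 TCP 0.447 0.094
0 corner 0.406 0.058 TCP 0.445 0.082
```

View pics/c12.png

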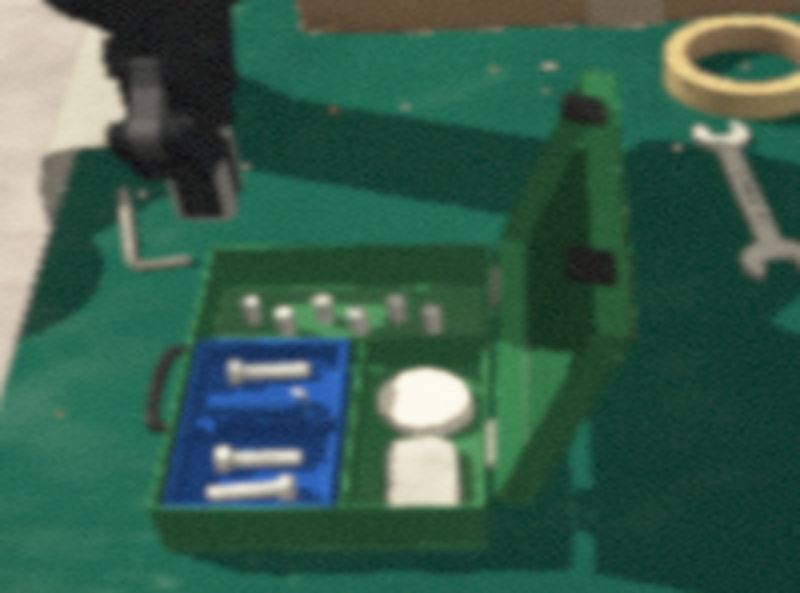

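View pics/wrist12.png

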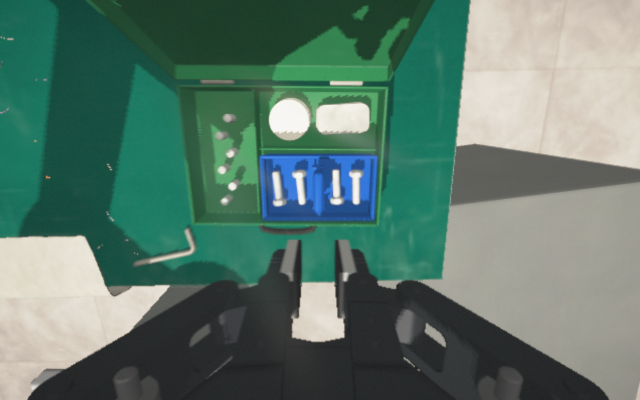

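Call:
play_rows(
  deltas=[
    {"dx": 0, "dy": 0.006, "dz": 0.045, "wx": 0, "wy": 0, "wz": 0, "gripper": 0},
    {"dx": 0.045, "dy": 0.006, "dz": 0.01, "wx": 0, "wy": 0, "wz": 0, "gripper": 0},
    {"dx": 0.045, "dy": 0.006, "dz": 0, "wx": 0, "wy": 0, "wz": 0, "gripper": 0},
    {"dx": 0.045, "dy": 0.006, "dz": 0, "wx": 0, "wy": 0, "wz": 0, "gripper": 0},
    {"dx": 0.045, "dy": 0.006, "dz": 0, "wx": 0, "wy": 0, "wz": 0, "gripper": 0},
  ],
)

```text
clock: 14.05
tool_pos: [0.6265, -0.2505, 0.2718]
eef_rot: [180.0, -0.0, -1.4]
wrist_force: [0.2, -0.2, 0.7]
width: -0.0
```

Call:
play_rows(
  deltas=[
    {"dx": 0.027, "dy": 0, "dz": 0, "wx": 0, "wy": 0, "wz": 0, "gripper": 0},
    {"dx": 0, "dy": 0, "dz": 0, "wx": 0, "wy": 0, "wz": 0, "gripper": 0},
    {"dx": 0, "dy": 0, "dz": -0.045, "wx": 0, "wy": 0, "wz": 0, "gripper": 0},
    {"dx": 0, "dy": 0, "dz": -0.045, "wx": 0, "wy": 0, "wz": 0, "gripper": 0},
    {"dx": 0, "dy": 0, "dz": 0, "wx": 0, "wy": 0, "wz": 0, "gripper": 0},
  ],
)

```text
clock: 14.55
tool_pos: [0.6468, -0.2489, 0.1726]
eef_rot: [-179.6, 0.8, -1.5]
wrist_force: [0.1, 0.7, -2.1]
width: -0.0001
```

```bash
python3 snap.py 13 side; python3 -c "
import cv2,numpy as np
s=cv2.imread('pics/side13.png');b=cv2.resize(s[140:330,190:390],None,fx=4,fy=4*.78,interpolation=cv2.INTER_CUBIC);cv2.imwrite('pics/c13.png',b)"
```

```text
14.6 [ 0.6488 -0.2498  0.177 ] [-179.78    0.47   -1.47] [-27.2  15.7  85.9  -0.   78.9  64.3] -0.0003655670571177895
side [[371.0, 209.0], [378.0, 209.0], [372.0, 198.0], [378.0, 214.0], [377.0, 205.0], [377.0, 215.0], [371.0, 215.0]]
```

View pics/c13.png

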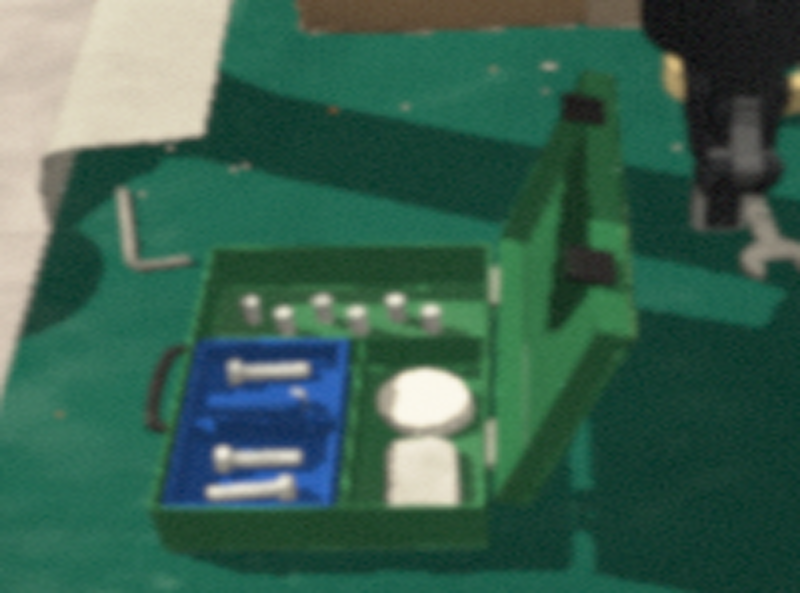

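Call:
play_rows(
  deltas=[
    {"dx": -0.02, "dy": 0, "dz": 0, "wx": 0, "wy": 0, "wz": 0, "gripper": 0},
    {"dx": -0.015, "dy": 0, "dz": 0, "wx": 0, "wy": 0, "wz": 0, "gripper": 0},
    {"dx": -0.015, "dy": 0, "dz": 0, "wx": 0, "wy": 0, "wz": 0, "gripper": 0},
    {"dx": -0.015, "dy": 0, "dz": 0, "wx": 0, "wy": 0, "wz": 0, "gripper": 0},
    {"dx": -0.01, "dy": 0, "dz": 0, "wx": 0, "wy": 0, "wz": 0, "gripper": 0},
  ],
)

```text
clock: 15.1
tool_pos: [0.5776, -0.252, 0.1861]
eef_rot: [179.8, -0.4, -1.5]
wrist_force: [1.4, 0.1, 0.7]
width: 0.0
```

Call:
play_rows(
  deltas=[
    {"dx": -0.01, "dy": 0, "dz": 0, "wx": 0, "wy": 0, "wz": 0, "gripper": 0},
    {"dx": -0.01, "dy": 0, "dz": 0, "wx": 0, "wy": 0, "wz": 0, "gripper": 0},
    {"dx": -0.01, "dy": 0, "dz": -0.001, "wx": 0, "wy": 0, "wz": 0, "gripper": 0},
    {"dx": -0.01, "dy": 0, "dz": -0.003, "wx": 0, "wy": 0, "wz": 0, "gripper": 0},
    {"dx": -0.01, "dy": 0, "dz": -0.005, "wx": 0, "wy": 0, "wz": 0, "gripper": 0},
  ],
)

```text
clock: 15.6
tool_pos: [0.5261, -0.2509, 0.1722]
eef_rot: [180.0, -0.0, -1.4]
wrist_force: [1.5, 0.2, 1.7]
width: -0.0001
```

```bash
python3 snap.py 14 side; python3 -c "
import cv2,numpy as np
s=cv2.imread('pics/side14.png');b=cv2.resize(s[140:330,190:390],None,fx=4,fy=4*.78,interpolation=cv2.INTER_CUBIC);cv2.imwrite('pics/c14.png',b)"
```

```text
15.65 [ 0.5243 -0.2505  0.1705] [-179.94    0.19   -1.46] [-32.9   1.1 102.8  -0.   76.3  58.6] 6.977527967013765e-05
side [[296.0, 216.0], [303.0, 215.0], [295.0, 204.0], [303.0, 220.0], [303.0, 211.0], [303.0, 221.0], [297.0, 221.0]]
```

View pics/c14.png

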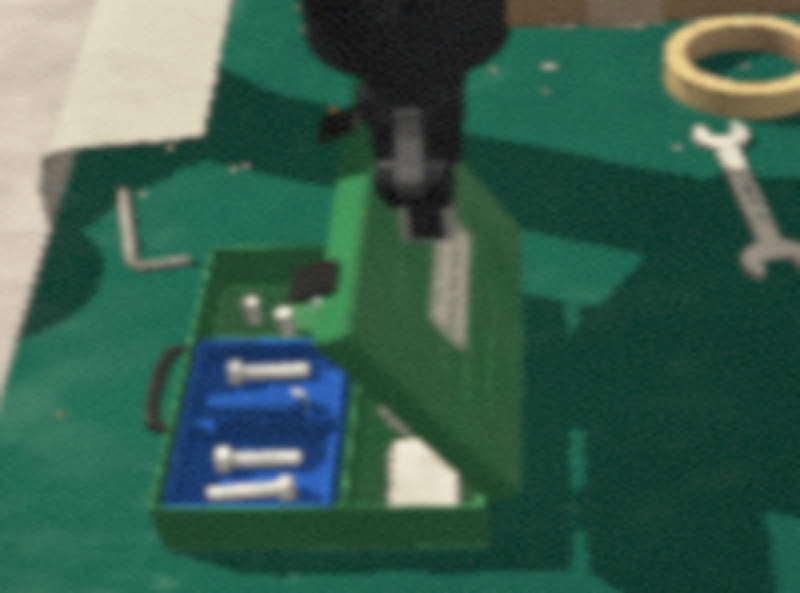

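Call:
play_rows(
  deltas=[
    {"dx": -0.012, "dy": 0, "dz": -0.003, "wx": 0, "wy": 0, "wz": 0, "gripper": 0},
    {"dx": -0.012, "dy": 0, "dz": -0.006, "wx": 0, "wy": 0, "wz": 0, "gripper": 0},
    {"dx": -0.01, "dy": 0, "dz": -0.008, "wx": 0, "wy": 0, "wz": 0, "gripper": 0},
    {"dx": -0.01, "dy": 0, "dz": -0.01, "wx": 0, "wy": 0, "wz": 0, "gripper": 0},
    {"dx": -0.007, "dy": 0, "dz": -0.01, "wx": 0, "wy": 0, "wz": 0, "gripper": 0},
  ],
)

```text
clock: 16.15
tool_pos: [0.4745, -0.2508, 0.1342]
eef_rot: [-180.0, 0.1, -1.5]
wrist_force: [-0.3, 0.4, 1.0]
width: 0.0001
```

Call:
play_rows(
  deltas=[
    {"dx": -0.006, "dy": 0, "dz": -0.01, "wx": 0, "wy": 0, "wz": 0, "gripper": 0},
    {"dx": -0.005, "dy": 0, "dz": -0.01, "wx": 0, "wy": 0, "wz": 0, "gripper": 0},
    {"dx": -0.004, "dy": 0, "dz": -0.01, "wx": 0, "wy": 0, "wz": 0, "gripper": 0},
    {"dx": -0.003, "dy": 0, "dz": -0.008, "wx": 0, "wy": 0, "wz": 0, "gripper": 0},
    {"dx": 0, "dy": 0, "dz": 0, "wx": 0, "wy": 0, "wz": 0, "gripper": 0},
  ],
)

```text
clock: 16.65
tool_pos: [0.4567, -0.2502, 0.0955]
eef_rot: [-179.9, 0.1, -1.5]
wrist_force: [0.4, -0.0, -0.6]
width: -0.0004
```

```bash
python3 snap.py 15 side; python3 -c "
import cv2,numpy as np
s=cv2.imread('pics/side15.png');b=cv2.resize(s[140:330,190:390],None,fx=4,fy=4*.78,interpolation=cv2.INTER_CUBIC);cv2.imwrite('pics/c15.png',b)"
```

```text
16.7 [ 0.4573 -0.2505  0.0964] [-1.7995e+02  7.0000e-02 -1.4500e+00] [-36.9  -2.1 113.6   0.   68.5  54.6] -0.00010124987779334621
side [[261.0, 247.0], [267.0, 247.0], [259.0, 237.0], [267.0, 252.0], [268.0, 242.0], [268.0, 252.0], [262.0, 252.0]]
```

View pics/c15.png

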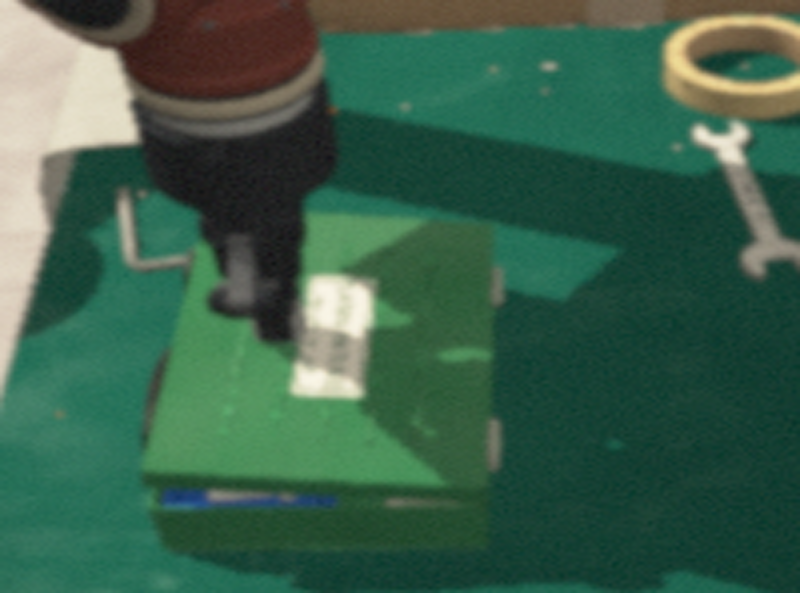

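Call:
play_rows(
  deltas=[
    {"dx": -0.006, "dy": 0, "dz": -0.004, "wx": 0, "wy": 0, "wz": 0, "gripper": 0},
    {"dx": -0.004, "dy": 0, "dz": -0.004, "wx": 0, "wy": 0, "wz": 0, "gripper": 0},
    {"dx": -0.002, "dy": 0, "dz": -0.003, "wx": 0, "wy": 0, "wz": 0, "gripper": 0},
    {"dx": 0, "dy": 0, "dz": -0.002, "wx": 0, "wy": 0, "wz": 0, "gripper": 0},
    {"dx": 0, "dy": 0, "dz": 0, "wx": 0, "wy": 0, "wz": 0, "gripper": 0},
  ],
)

```text
clock: 17.2
tool_pos: [0.4455, -0.2507, 0.0839]
eef_rot: [-180.0, 0.0, -1.4]
wrist_force: [-0.6, 0.2, 0.1]
width: -0.0
```

Call:
play_rows(
  deltas=[
    {"dx": 0, "dy": 0, "dz": -0.001, "wx": 0, "wy": 0, "wz": 0, "gripper": 0},
    {"dx": 0, "dy": 0, "dz": -0.001, "wx": 0, "wy": 0, "wz": 0, "gripper": 0},
    {"dx": 0, "dy": 0, "dz": 0, "wx": 0, "wy": 0, "wz": 0, "gripper": 0},
    {"dx": 0, "dy": 0, "dz": 0, "wx": 0, "wy": 0, "wz": 0, "gripper": 0},
  ],
)

```text
clock: 17.6
tool_pos: [0.4459, -0.2508, 0.0823]
eef_rot: [-180.0, -0.0, -1.4]
wrist_force: [0.3, 0.3, 1.4]
width: 0.0001
```

Call:
play_rows(
  deltas=[
    {"dx": 0, "dy": 0, "dz": -0.001, "wx": 0, "wy": 0, "wz": 0, "gripper": 0},
    {"dx": 0, "dy": 0, "dz": -0.001, "wx": 0, "wy": 0, "wz": 0, "gripper": 0},
    {"dx": 0, "dy": 0, "dz": 0, "wx": 0, "wy": 0, "wz": 0, "gripper": 0},
  ],
)

```text
clock: 17.9
tool_pos: [0.446, -0.251, 0.0815]
eef_rot: [-180.0, 0.0, -1.4]
wrist_force: [-3.0, 1.7, 8.0]
width: 0.0004
```

Call:
play_rows(
  deltas=[
    {"dx": 0, "dy": 0, "dz": -0.001, "wx": 0, "wy": 0, "wz": 0, "gripper": 0},
    {"dx": 0, "dy": 0, "dz": -0.001, "wx": 0, "wy": 0, "wz": 0, "gripper": 0},
    {"dx": 0, "dy": 0, "dz": 0, "wx": 0, "wy": 0, "wz": 0, "gripper": 0},
  ],
)

```text
clock: 18.2
tool_pos: [0.446, -0.2511, 0.0813]
eef_rot: [-180.0, 0.1, -1.4]
wrist_force: [-7.9, 6.0, 18.9]
width: -0.0003
```

```bash
python3 snap.py 16 side; python3 -c "
import cv2,numpy as np
s=cv2.imread('pics/side16.png');b=cv2.resize(s[140:330,190:390],None,fx=4,fy=4*.78,interpolation=cv2.INTER_CUBIC);cv2.imwrite('pics/c16.png',b)"
```

```text
18.25 [ 0.4461 -0.2511  0.0814] [-1.7997e+02  8.0000e-02 -1.4200e+00] [-37.7  -2.2 115.4  -0.   66.9  53.7] -6.283970010126297e-05
side [[256.0, 253.0], [262.0, 253.0], [254.0, 244.0], [261.0, 258.0], [262.0, 248.0], [263.0, 258.0], [256.0, 258.0]]
```

View pics/c16.png

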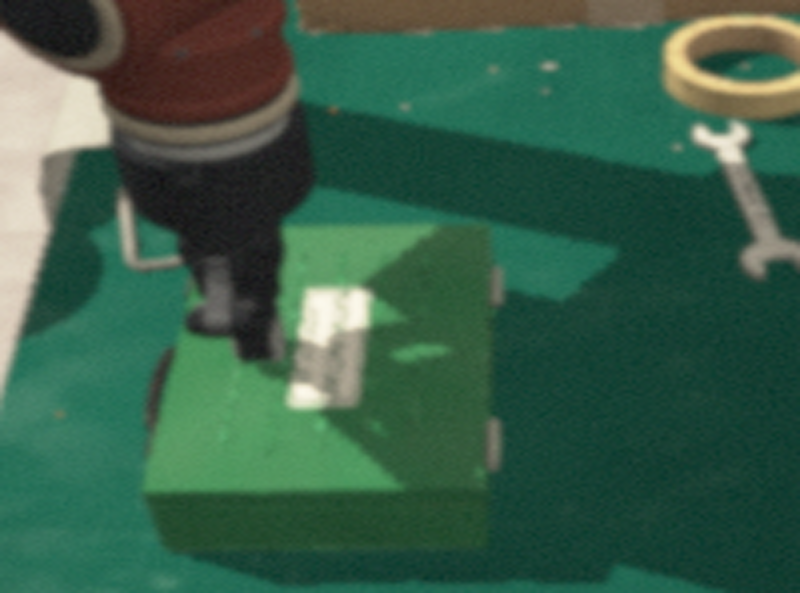

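Call:
play_rows(
  deltas=[
    {"dx": 0, "dy": 0, "dz": 0.01, "wx": 0, "wy": 0, "wz": 0, "gripper": 0},
    {"dx": 0, "dy": 0, "dz": 0.03, "wx": 0, "wy": 0, "wz": 0, "gripper": 0},
    {"dx": 0, "dy": 0, "dz": 0.04, "wx": 0, "wy": 0, "wz": 0, "gripper": 0},
    {"dx": 0, "dy": 0, "dz": 0.04, "wx": 0, "wy": 0, "wz": 0, "gripper": 0},
    {"dx": 0, "dy": 0, "dz": 0, "wx": 0, "wy": 0, "wz": 0, "gripper": 0},
  ],
)

```text
clock: 18.75
tool_pos: [0.4488, -0.2531, 0.2057]
eef_rot: [179.6, -0.6, -1.4]
wrist_force: [0.7, 0.4, 0.5]
width: -0.0002
```

Call:
play_rows(
  deltas=[
    {"dx": 0, "dy": 0, "dz": 0, "wx": 0, "wy": 0, "wz": 0, "gripper": 0},
    {"dx": 0, "dy": 0, "dz": 0, "wx": 0, "wy": 0, "wz": 0, "gripper": 0},
    {"dx": 0, "dy": 0, "dz": 0, "wx": 0, "wy": 0, "wz": 0, "gripper": 0},
  ],
)

```text
clock: 19.05
tool_pos: [0.4449, -0.2502, 0.1962]
eef_rot: [-179.9, 0.2, -1.4]
wrist_force: [0.2, 0.8, -0.3]
width: 0.0003
```

```bash
python3 snap.py 17 side; python3 -c "
import cv2,numpy as np
s=cv2.imread('pics/side17.png');b=cv2.resize(s[140:330,190:390],None,fx=4,fy=4*.78,interpolation=cv2.INTER_CUBIC);cv2.imwrite('pics/c17.png',b)
from h import *
cs=cam('side')
for a in (0,.04,.08): print(a,((proj(cs,T([lid(a,.143,.0165,-.1),lid(a,.0,.0165,-.1)],.469,-.247,-.0266))-[190,140])*[4,3.12]).round(0).tolist())
"
```

```text
19.1 [ 0.445  -0.2503  0.1964] [-1.7989e+02  1.5000e-01 -1.4400e+00] [-37.7 -10.2 110.9   0.   79.5  53.7] -0.0003387080721923319
side [[246.0, 206.0], [253.0, 206.0], [244.0, 194.0], [252.0, 210.0], [254.0, 201.0], [254.0, 212.0], [247.0, 212.0]]
0 [[139.0, 492.0], [489.0, 487.0]]
0.04 [[138.0, 485.0], [491.0, 487.0]]
0.08 [[138.0, 479.0], [492.0, 487.0]]
```

View pics/c17.png

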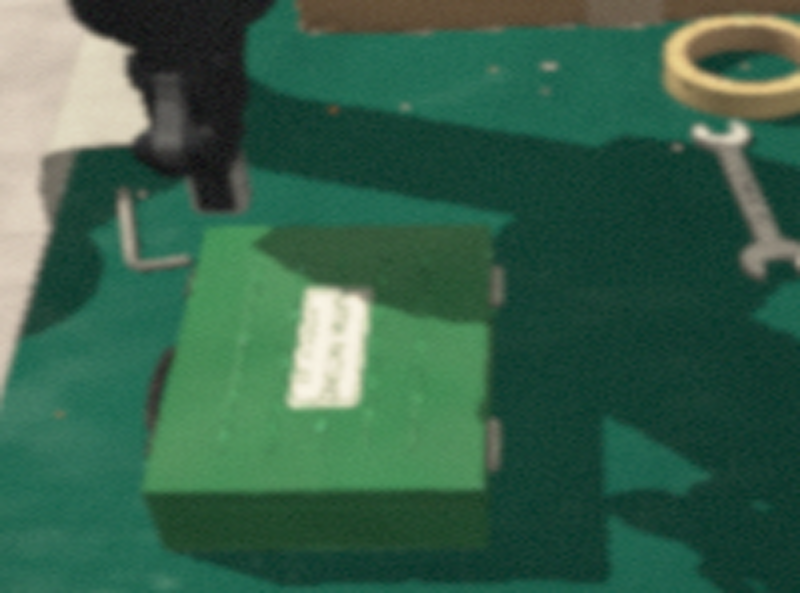

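The lid's front corner is at row 492, which matches the value I computed for an angle of 0. The gripper is clear of the case and the other tools are where they were, so I'm handing in.

```bash
python3 -c "
from workcell import arm
print(arm.hand_in())"
```

```text
the job is handed in; nothing more can be done
None
```

I pushed the lid back, placed the tray in the front bay, shut the lid and handed the job in at about 19 s. The hand-in gave no verdict.

- **Lid opened:** I pushed it to about 1.86 rad, judged from the side picture.
- **Tray:** I pinched it by its bar, turned it about 70° and lowered it to the bay floor while still gripped. The floor pushed back at about 5 N, with the tool within about 1 mm of my estimate of the bay centre. After I let go, the pictures showed the tray seated level with all four bolts in it.
- **Lid shut:** I pulled it over from behind and pressed it down until it stopped, at about 19 N. In the last side picture its front corner (row 492) matches my prediction for 0 rad; 0.04 rad would be row 485. The lid covers the tray, so I could not check the tray and bolts after shutting.
- **Clearance:** The gripper ended about 110 mm above the case, touching nothing. The tape and spanner look unmoved in the last picture. The thermometer was outside that view but looked unmoved in the earlier ones, and the gripper stayed well above it.

**Disagreements and a mishap:**
- On the first lid push the gripper's linkage bore on the lid edge, with about 21 N upward on the wrist. I raised the tool and finished the push.
- The wrist camera and the fixed cameras disagreed by 1–3 mm on the tray and case positions, so I used values in between.
- The first wrist picture of the tray was taken while the arm was still settling, so I retook it.

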